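Seat two cover plates in the sizing stand

TASK

Load the two loose metal plates into the sizing stand on the turntable: each plate upright in the slot made for its thickness, within the ends of the stand, and pushed gently down past the sprung jaw until it is fully home on the ledge inside the slot, without forcing it once it is home. Leave the small plate already in the stand and the other things on the turntable where they are, and let go of both plates.

Things in the scene. Friction and masses are not known exactly. Their poses are not given: they have to be found in the camera images.
- stand: Dark steel sizing stand, fixed, 80 (x) x 160 (y) x 66 (z) mm; origin at the centre of its underside. Three slots run along its x axis, open above and at both ends, in a row along its y axis that narrows towards -y: wide 19 mm, middle 15 mm, narrow 10 mm, centres 52 mm apart. All mouths have 4 mm 45-degree lead-ins, so that at the top face each is 8 mm wider.
- slot_wide (a point): Centre of the mouth of the 19 mm slot, at the stand's top face; axes as the stand's (x along the slot). For the 16 mm plate. Inside, on the +y side only, a fixed ledge narrows the slot to 13 mm: the 16 mm plate stops on it, a thinner one drops past. The ledge is 26 to 48 mm below the mouth, set differently each time; it is not reported and is felt as a hard stop.
- slot_mid (a point): Centre of the mouth of the 15 mm slot, at the stand's top face; axes as the stand's. For the 12 mm plate. Inside, on the +y side only, a fixed ledge narrows the slot to 9 mm: the 12 mm plate stops on it. It too is 26 to 48 mm below the mouth, set separately, not reported. Over 30 N on a ledge is too much, even briefly: go down at 10 mm/s or less and stop at a push of about 13 N.
- plate_thick_center (a point): Centre of the thick loose aluminium plate, 60 (x) x 16 (y, its thickness) x 90 (z, upright) mm, about 0.22 kg; at the start it stands on its edge on the turntable.
- plate_medium_center (a point): Centre of the medium loose aluminium plate, 60 (x) x 12 (y, its thickness) x 90 (z, upright) mm, about 0.17 kg; at the start it stands on its edge on the turntable.
- plate_small: The 60 x 8 x 90 mm aluminium plate that already stands in the narrow (10 mm) slot, loose there with its underside 44 mm below the mouth; origin at the centre of its underside. Leave it.
- turntable: Round green photo turntable, fixed, 580 mm across, top 12 mm above the table; origin at the centre of its underside.
- screw_tin: Bystander: open steel tin, 44 mm across, 22 mm high.
- driver: Bystander: screwdriver, 160 mm long, lying on the turntable.
- lens_cap: Bystander: black disc, 56 mm across, 9 mm high.
- battery: Bystander: black battery block, 50 x 34 x 18 mm.
- fill_card_block: Bystander: white plastic block, 30 x 60 x 30 mm.
- standoff: Bystander: brass standoff, 14 mm across, 30 mm high, upright.
- jaw_mid_face (a point): Face of the sprung brass jaw in the +y wall of the middle slot (the wide slot has the same). It stands 5 mm into the slot from 3 to 24 mm below the mouth, nearly all of it a ramp; a plate pushes it back towards +y and is pressed on the -y wall. Pushing a plate past takes about 3 to 9 N all the way down, and the jaw holds it so that it does not sink by its own weight.
Things that resemble listed ones, but are neither listed nor needed, are in the scene too. Leave any orange or turquoise look-alike of the part that bears plate_thick_center alone.

How it is judged:
At the end, for the whole second after the job is handed in: The 16 mm plate stands in the wide slot and the 12 mm plate in the middle slot, each upright and in line with the slot, not more than 1.5 mm above its ledge, within 10 mm of centred along the slot, released and at rest (z of plate_thick_center in the frame of seat_wide between -0.003 and 0.0015 m and horizontal distance between plate_thick_center and seat_wide below 0.0105 m and angle between the y axis of each of plate_thick_center, plate_medium_center and the y axis of stand, either way round below 0.15 rad and angle between each of plate_thick_center, plate_medium_center's own z axis and vertical below 0.08 rad and z of plate_medium_center in the frame of seat_mid between -0.003 and 0.0015 m and horizontal distance between plate_medium_center and seat_mid below 0.0105 m and linear speed of each of plate_thick, plate_medium below 0.02 m/s); the robot touches nothing.
It fails at once if a plate is pressed on its ledge with more than 30 N (contact force between plate_thick and ledge_wide above 30 N or contact force between plate_medium and ledge_mid above 30 N).
It fails at once if the small plate in the stand is moved by more than 12 mm (distance of plate_small from where it was at the start of the episode above 0.012 m).
It fails at once if a bystander is moved by more than 25 mm (distance of any of screw_tin, driver, lens_cap, battery, fill_card_block, standoff from where it was at the start of the episode above 0.025 m).
It also fails if it takes over 69 s, if anything falls off the work surface, if the arm or the gripper's body presses on something with over 40 N, if the wrist force passes 120 N, or if a joint passes its speed limit or range.

ROBOT

A 6-joint arm with a two-finger parallel gripper is mounted at the origin on the work surface. World frame = base frame: x ahead of the robot, y to its left, z up, the work surface at z = 0. Lengths are in m, angles in rad, forces in N, time in s.
With the tool pointing down it reaches from about 0.35 to 0.875 m from the base axis. Payload 4.2 kg.
Tool frame: the origin (TCP) lies at the centre of the arm's flange, where the gripper is bolted on; the fingertips stand 182 mm ahead of it and the grasp point (between the pads) lies 164 mm ahead of it; x points along the fingers, y is the direction in which the jaws open and shut, and the axes are right-handed (so a half turn about x gives the same grasp; the last joint's range is limited). The gripper opens to 87 mm and grips with 3 to 60 N. Pads are 19 mm wide; open, the fingers measure 117 mm over their backs; the gripper's body (75 mm by 190 mm) begins 51 mm behind the grasp point.
Start: joints at [1.604, 0.385, 0.008, 0, -1.194, -0.259], TCP at [0.14, 0.609, 0.405] pointing down, gripper open.
Joint ranges: [-3.14, 3.14], [-1.21, 2.06], [-1.07, 1.41], [-3.16, 2.05], [-2.99, -0.16], [-3.1, 3.1]. Speed limits (rad/s): [2.79, 2.79, 3.14, 3.14, 3.14, 3.14].

INTERFACE

Orientations are given as [roll, pitch, yaw] about the fixed x, y, z axes, in that order (R = Rz(yaw) Ry(pitch) Rx(roll)).
In Python, from station import ctrl gives the robot as it stands.
- The arm moves only by the tool step_arm, never from a script. Its argument "deltas" is a list of rows, each an object with "jaw": the closure, from 0 (fully open) to 1 (shut); "xyz": the shift along the tool's x, y, z in mm, a list of three; "dr": the turn, a rotation vector about the tool's x, y, z in rad, a list of three. In form: [{"jaw": jaw, "xyz": [dx, dy, dz], "dr": [wx, wy, wz]}, ...]. A call has 1 to 12 rows; each row shifts and turns the pose as measured when the row begins, along the tool's axes as they then stand; what a row does not reach is not made up. A row lasts 1/12 s, in which the tool goes at most 41.7 mm and 7.16 degrees, less where a joint would pass 70% of its speed; a pose out of reach is approached as far as the arm can. A call with a gripper value outside its range is refused whole. The fingers move at their own pace and stop on an object; the grip force is fixed at half the most. Time passes only in rows, so rows that do not move let the fingers close. It gives the time, the measured TCP pose, the force and the opening at its end, in the units of the state.
- ctrl.get_obs(): the state, without advancing time (a new reading comes with each control period).
- ctrl.camera(name): name is "scene" or "top"; returns a dict with "image" (400x640x3 uint8, red, green, blue), "depth" (400x640 float32, m along the optical axis (not along the pixel's ray), 0 where there is no reading), "mtx" (3x3 intrinsics, pixels), "k1" (the pictures are not rectified: a ray, as slopes to the right and down, at radius r is drawn at 1 + k1 r^2 times it, then the intrinsics apply), "world_to_cam" (4x4, takes a point from world to camera coordinates). Camera axes: x right, y down, z forward; pixel columns grow to the right and rows downward; lengths in m; the calibration is good to about 2 mm. A picture is of the moment at which its call begins.
- ctrl.close_job(): hands the job in, once; it reports no verdict.
The state is a dict: "clock": time; "qpos": joint angles; "joint_velocities": joint speeds; "joint_efforts": joint torques, N m; "eef_pos": TCP position; "tcp_rot": TCP orientation; "wrist_force": force on the tool from outside, world axes, zero at the start; "wrist_torque": the same for the moment, N m; "width": finger opening in m.
Only numpy, scipy, OpenCV 4.12 (cv2) and the standard library are available. Lean on these libraries where they do the work, as an engineer would, in place of code of your own. Each camera call takes 0.05 s, during which the arm holds its last target.

## Working session

There is one attempt and no reset: what is moved stays moved. The work goes in short steps, Python scripts to look and compute and a tool call to move; the robot and the scene stay as the last step left them, time stands still between calls to the robot, and variables do not carry over. Pictures are saved under pics/ and viewed, and the job is handed in when it is done.

Besides the shell and the picture viewer there is one more tool, called after ">>>" as name(argument=value, ...), one argument or row to a line, values as JSON. step_arm: Moves the arm, as the interface text tells. Its arguments: {"type":"object","properties":{"deltas":{"type":"array","items":{"type":"object","properties":{"jaw":{"type":"number"},"xyz":{"type":"array","items":{"type":"number"}},"dr":{"type":"array","items":{"type":"number"}}}}}},"required":["deltas"]}

```bash
mkdir -p pics; ls; python3 - <<'E'
from station import ctrl
import cv2,numpy as np
o=ctrl.get_obs();print(o)
for n in("scene","top"):
    c=ctrl.camera(n);cv2.imwrite(f"pics/{n}0.png",c["image"][:,:,::-1]);np.savez(f"{n}0.npz",**c)
    print(n,c["mtx"],c["k1"],c["world_to_cam"])
E
```

```text
pics
{'clock': 0.0, 'qpos': array([ 1.60357891e+00,  3.85561369e-01,  6.62525475e-03, -4.92829854e-04,
       -1.19398078e+00, -2.58587203e-01]), 'joint_velocities': array([-0.00019707, -0.00056147,  0.00052233,  0.00040295, -0.00073145,
        0.00025042]), 'joint_efforts': array([-1.49541633e-03, -3.90665138e+01,  1.87405121e+01,  4.22037810e+00,
        1.09315210e-02, -1.90133719e-04]), 'eef_pos': array([0.13985904, 0.60894287, 0.40365695]), 'tcp_rot': array([ 1.61673424,  1.56862685, -1.75084486]), 'wrist_force': array([-0.82371071,  0.87929155,  1.07245358]), 'wrist_torque': array([ 0.03734286, -0.01113311,  0.02806267]), 'width': 0.08711365277425448}
scene [[425.58552122   0.         322.871305  ]
 [  0.         425.58552122 201.11903369]
 [  0.           0.           1.        ]] 0.03284692026949456 [[ 0.5624574   0.82678773 -0.00798275 -0.23337096]
 [ 0.62125258 -0.42896495 -0.65577001 -0.32603668]
 [-0.54560692  0.36388339 -0.75491852  1.33488792]
 [ 0.          0.          0.          1.        ]]
top [[508.63207941   0.         311.21097333]
 [  0.         508.63207941 196.54414792]
 [  0.           0.           1.        ]] -0.09354889625593628 [[ 0.02708412 -0.99961204 -0.00649691 -0.09229696]
 [-0.98296075 -0.02544977 -0.18204524  0.55944549]
 [ 0.18180927  0.01131674 -0.98326869  0.99848511]
 [ 0.          0.          0.          1.        ]]
```

View pics/scene0.png

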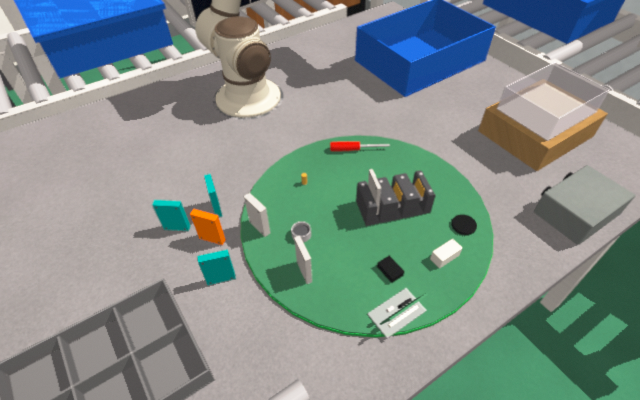

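View pics/top0.png

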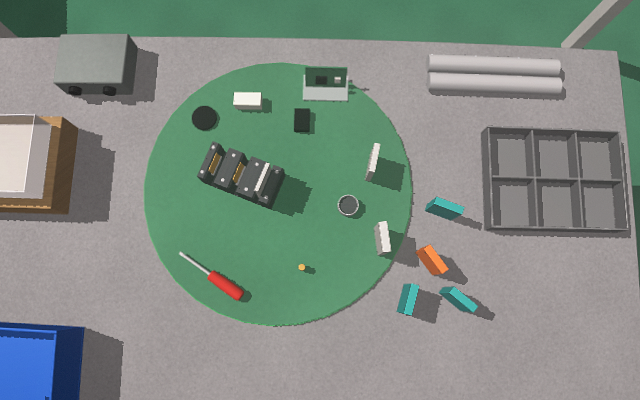

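```bash
python3 - <<'E'
import cv2,numpy as np
t=cv2.imread("pics/top0.png");s=cv2.imread("pics/scene0.png")
cv2.imwrite("pics/c1.png",cv2.resize(t[130:270,180:300],None,fx=4,fy=4,interpolation=2))
a=cv2.resize(t[130:270,340:420],None,fx=4,fy=4,interpolation=2)
b=cv2.resize(s[180:300,235:335],None,fx=4,fy=4,interpolation=2)
b=cv2.copyMakeBorder(b,0,a.shape[0]-b.shape[0],0,0,0)
cv2.imwrite("pics/c2.png",np.hstack([a,b]))
cv2.imwrite("pics/c3.png",cv2.resize(s[160:230,345:445],None,fx=7,fy=7,interpolation=2))
E
```

```text
(no output)
```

View pics/c1.png

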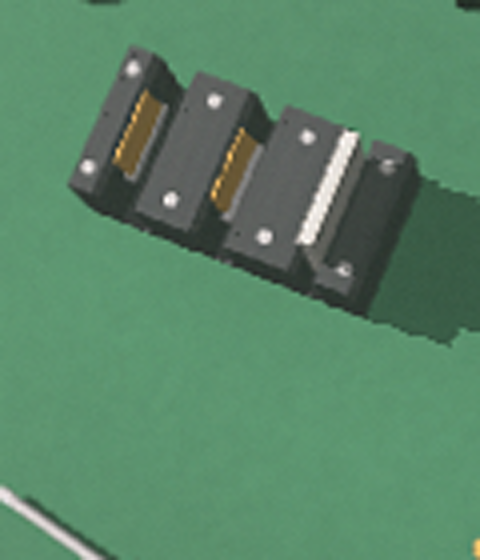

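View pics/c2.png

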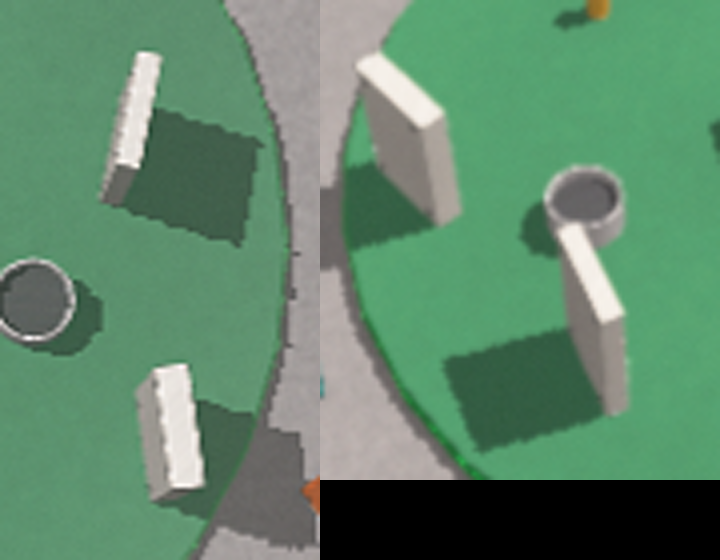

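View pics/c3.png

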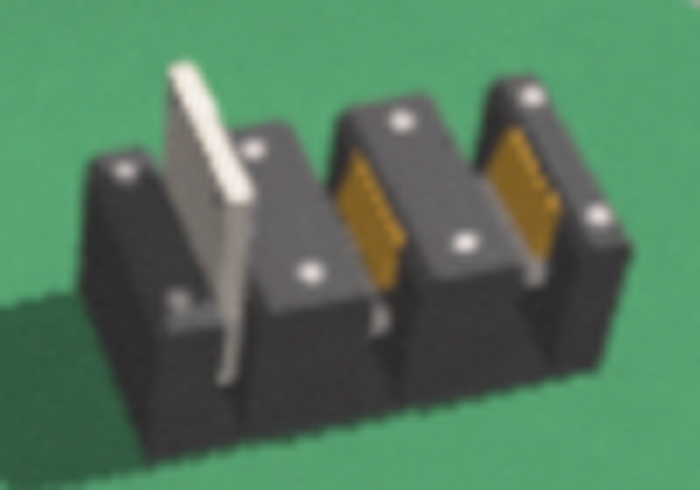

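```bash
cat > h.py <<'E'
import cv2,numpy as np
def load(n,i=0): return dict(np.load(f"{n}{i}.npz"))
def ray(c,uv):
    uv=np.asarray(uv,float).reshape(-1,1,2)
    p=cv2.undistortPoints(uv,c["mtx"],np.array([float(c["k1"]),0,0,0,0])).reshape(-1,2)
    T=c["world_to_cam"];R=T[:3,:3];o=-R.T@T[:3,3]
    d=np.c_[p,np.ones(len(p))]@R
    return o,d
def onplane(c,uv,z):
    o,d=ray(c,uv);return o+d*((z-o[2])/d[:,2])[:,None]
def tri(c1,u1,c2,u2):
    o1,d1=ray(c1,u1);o2,d2=ray(c2,u2);out=[];g=[]
    for a,b in zip(d1,d2):
        s=np.linalg.lstsq(np.c_[a,-b],o2-o1,rcond=None)[0]
        p,q=o1+s[0]*a,o2+s[1]*b;out.append((p+q)/2);g.append(np.linalg.norm(p-q))
    return np.array(out),np.array(g)
def proj(c,P):
    T=c["world_to_cam"];return cv2.projectPoints(np.asarray(P,float).reshape(-1,3),cv2.Rodrigues(T[:3,:3])[0],T[:3,3],c["mtx"],np.array([float(c["k1"]),0,0,0,0]))[0].reshape(-1,2)
E
python3 - <<'E'
from h import *
for n,rois in(("top",{"thick":(372,215,398,262),"med":(362,138,386,186),"stand":(195,138,290,212)}),("scene",{"thick":(240,190,274,240),"med":(292,232,316,288),"stand":(350,165,440,225)})):
    c=load(n);im=c["image"]
    for k,(x0,y0,x1,y1) in rois.items():
        f=8
        g=cv2.resize(im[y0:y1,x0:x1],None,fx=f,fy=f,interpolation=cv2.INTER_LINEAR)
        hsv=cv2.cvtColor(g,cv2.COLOR_RGB2HSV)
        th=190 if k!="stand" else 130
        m=((hsv[...,2]>th)&(hsv[...,1]<60)).astype(np.uint8)
        nn,l,st,ce=cv2.connectedComponentsWithStats(m)
        for i in range(1,nn):
            if st[i,4]<80: continue
            cn=cv2.findContours((l==i).astype(np.uint8),cv2.RETR_EXTERNAL,cv2.CHAIN_APPROX_NONE)[0][0]
            r=cv2.boxPoints(cv2.minAreaRect(cn))
            T=lambda p:(np.asarray(p)+.5)/f-.5+[x0,y0]
            print(n,k,"area",st[i,4]/f/f,"c",T(ce[i]).round(2),"box",T(r).round(1).tolist())
            if k!="stand":
                P=onplane(c,T(r),0.102);print("   ",P.round(4)[:,:2].tolist(),np.linalg.norm(np.diff(P,axis=0),axis=1).round(4), onplane(c,T(ce[i]),0.102).round(4))
                u,v=T(ce[i]).round().astype(int); d=c["depth"][v,u];o,dd=ray(c,[u,v]);print("   depth pt",(o+d*dd).round(4))
E
```

```text
top thick area 246.0 c [384.28 236.13] box [[377.6, 221.5], [386.5, 220.2], [390.9, 250.8], [382.0, 252.1]]
    [[0.5063, -0.2086], [0.5092, -0.2259], [0.4499, -0.2345], [0.4471, -0.2173]] [0.0176 0.0599 0.0174] [[ 0.478  -0.2216  0.102 ]]
   depth pt [[ 0.4784 -0.2213  0.1002]]
top med area 168.0 c [374.02 156.84] box [[367.9, 170.3], [373.8, 142.0], [380.2, 143.4], [374.3, 171.6]]
    [[0.6081, -0.1889], [0.6666, -0.2004], [0.6642, -0.2133], [0.6057, -0.2017]] [0.0596 0.0132 0.0596] [[ 0.636 -0.201  0.102]]
   depth pt [[ 0.636  -0.2011  0.1005]]
top stand area 12.0625 c [212.79 146.7 ] box [[210.1, 146.8], [212.9, 144.0], [215.4, 146.6], [212.6, 149.4]]
top stand area 11.9375 c [233.13 154.75] box [[230.5, 155.6], [232.2, 152.3], [235.5, 153.9], [233.8, 157.3]]
top stand area 141.640625 c [261.44 176.42] box [[252.7, 189.9], [265.5, 161.0], [270.1, 163.0], [257.4, 192.0]]
top stand area 11.515625 c [256.41 163.79] box [[253.9, 163.7], [256.4, 161.2], [259.0, 163.9], [256.5, 166.4]]
top stand area 12.34375 c [201.54 171.27] box [[198.9, 171.5], [201.4, 168.6], [204.3, 171.0], [201.
[... 1345 characters left out ...]
2], [419.5, 175.7]]
scene stand area 2.078125 c [368.11 179.04] box [[367.2, 182.4], [368.3, 174.8], [369.0, 174.9], [367.9, 182.5]]
scene stand area 11.65625 c [402.   176.79] box [[400.1, 175.1], [404.1, 175.1], [404.1, 178.6], [400.1, 178.6]]
scene stand area 5.484375 c [362.41 183.69] box [[360.6, 183.6], [362.4, 181.9], [364.2, 183.7], [362.4, 185.4]]
scene stand area 13.765625 c [430.32 190.16] box [[427.5, 189.2], [431.5, 187.6], [432.9, 191.3], [429.0, 192.9]]
scene stand area 12.171875 c [411.04 194.11] box [[408.9, 192.3], [413.2, 192.3], [413.2, 195.8], [408.9, 195.8]]
scene stand area 12.671875 c [388.97 198.42] box [[386.3, 198.4], [388.9, 195.7], [391.8, 198.5], [389.1, 201.2]]
```

```bash
python3 - <<'E'
from h import *
t,s=load("top"),load("scene")
a=[[212.79,146.70],[201.54,171.27],[233.13,154.75],[222.19,179.47],[256.41,163.79],[245.62,188.7]]
b=[[430.32,190.16],[420.82,173.12],[411.04,194.11],[402.0,176.79],[388.97,198.42]]
P,g=tri(t,a[:5],s,b);print(P.round(4),g.round(4))
print(onplane(t,a,.078).round(4));print(onplane(s,b,.078).round(4))
for k,x,y in(("thick",[384.28,236.13],[254.57,201.78]),("med",[374.02,156.84],[302.4,247.79])):
    print(k,tri(t,[x],s,[y]))
# stand rect from dots on plane (top)
Q=onplane(t,a,.078)[:,:2]
for i in(0,2,4): print("x-dir",np.degrees(np.arctan2(*(Q[i]-Q[i+1])[::-1])),np.linalg.norm(Q[i]-Q[i+1]),(Q[i]+Q[i+1])/2)
Q=onplane(s,b,.078)[:,:2]
for i in(0,2): print("x-dir s",np.degrees(np.arctan2(*(Q[i]-Q[i+1])[::-1])),np.linalg.norm(Q[i]-Q[i+1]),(Q[i]+Q[i+1])/2)
E
```

```text
[[0.6566 0.1287 0.078 ]
 [0.6041 0.1485 0.0778]
 [0.6405 0.0856 0.0773]
 [0.588  0.1049 0.0774]
 [0.6224 0.0367 0.0774]] [0.0026 0.0025 0.0023 0.0021 0.002 ]
[[0.6558 0.1276 0.078 ]
 [0.6034 0.1474 0.078 ]
 [0.6396 0.0845 0.078 ]
 [0.5873 0.1039 0.078 ]
 [0.6217 0.0358 0.078 ]
 [0.5694 0.0551 0.078 ]]
[[0.657  0.1301 0.078 ]
 [0.6047 0.1496 0.078 ]
 [0.6414 0.0863 0.078 ]
 [0.5888 0.1056 0.078 ]
 [0.6232 0.0373 0.078 ]]
thick (array([[ 0.4786301 , -0.22139988,  0.09882497]]), array([0.00139788]))
med (array([[ 0.63762566, -0.20062054,  0.09746021]]), array([0.00196255]))
x-dir -20.66128519110224 0.05603786014486861 [0.62956848 0.13751097]
x-dir -20.33433695441403 0.05581438891250473 [0.61344704 0.0942104 ]
x-dir -20.349960739306958 0.05578295780715389 [0.5955422  0.04544964]
x-dir s -20.51262421696353 0.05587114975843182 [0.6308669  0.13984316]
x-dir s -20.134557853097675 0.056037003470121693 [0.61505856 0.09592014]
```

```bash
cat > g.py <<'E'
from station import ctrl
import numpy as np,sys
from scipy.spatial.transform import Rotation as Ro
def go(x,y,z,yawy,flip=0):
    "remaining delta to TCP x,y,z with fingers down and tool-y at yawy deg (mod 180)"
    o=ctrl.get_obs();R=Ro.from_euler('xyz',o["tcp_rot"]);M=R.as_matrix()
    best=None
    for k in(0,180):
        a=np.radians(yawy+k);X=np.array([0,0,-1.]);Y=np.array([np.cos(a),np.sin(a),0]);T=np.c_[X,Y,np.cross(X,Y)]
        v=(R.inv()*Ro.from_matrix(T)).as_rotvec()
        if best is None or np.linalg.norm(v)<np.linalg.norm(best[0]) : best=(v,k)
    d=M.T@(np.array([x,y,z])-o["eef_pos"])*1000
    print("t",round(o["clock"],2),"pos",o["eef_pos"].round(4),"F",o["wrist_force"].round(1),"w",round(o["width"],4),"q",o["qpos"].round(2))
    print("tool y yaw",np.degrees(np.arctan2(M[1,1],M[0,1])).round(1),"zdir",M[:,2].round(3),"xdir",M[:,0].round(3))
    print("xyz mm",d.round(1),"dr",best[0].round(3),"rows",np.ceil(max(np.linalg.norm(d)/41.7,np.linalg.norm(best[0])/0.125)))
E
python3 -c "
from g import *
go(.4793,-.2217,.36,98.4)"
```

```text
t 0.1 pos [0.1399 0.609  0.4038] F [-0.  -0.3  0.2] w 0.0868 q [ 1.6   0.39  0.01 -0.   -1.19 -0.26]
tool y yaw -102.9 zdir [-0.975  0.224 -0.   ] xdir [-0.    -0.002 -1.   ]
xyz mm [  45.3  733.4 -516.9] dr [-0.373  0.    -0.002] rows 22.0
```

>>> step_arm(
  deltas=[
    {"jaw":0.5,"xyz":[0,24,-29.5],"dr":[0,0,0]},
    {"jaw":0.5,"xyz":[0,24,-29.5],"dr":[0,0,0]},
    {"jaw":0.5,"xyz":[0,24,-29.5],"dr":[0,0,0]},
    {"jaw":0.5,"xyz":[0,24,-29.5],"dr":[0,0,0]},
    {"jaw":0.5,"xyz":[0,24,-29.5],"dr":[0,0,0]},
    {"jaw":0.5,"xyz":[0,24,-29.5],"dr":[0,0,0]},
    {"jaw":0.5,"xyz":[0,24,-29.5],"dr":[0,0,0]},
    {"jaw":0.5,"xyz":[0,24,-29.5],"dr":[0,0,0]},
    {"jaw":0.5,"xyz":[0,24,-29.5],"dr":[0,0,0]},
    {"jaw":0.5,"xyz":[0,24,-29.5],"dr":[0,0,0]},
    {"jaw":0.5,"xyz":[0,24,-29.5],"dr":[0,0,0]},
    {"jaw":0.5,"xyz":[0,24,-29.5],"dr":[0,0,0]},
  ],
)

```text
clock: 1.1
eef_pos: [0.4267, 0.238, 0.3987]
tcp_rot: [1.364, 1.56, -1.99]
wrist_force: [1.5, 1.0, -0.2]
width: 0.0437
```

```bash
python3 -c "
from g import *
go(.4793,-.2217,.36,98.4)"
```

```text
t 1.1 pos [0.4267 0.238  0.3987] F [ 1.5  1.  -0.2] w 0.0437 q [ 0.84  0.16 -0.33  0.   -1.1   0.51]
tool y yaw -102.2 zdir [-0.978  0.211  0.002] xdir [-0.004 -0.01  -1.   ]
xyz mm [  43.   437.9 -148.4] dr [-0.359  0.004 -0.01 ] rows 12.0
```

>>> step_arm(
  deltas=[
    {"jaw":0.5,"xyz":[3,38,-6],"dr":[-0.03,0,0]},
    {"jaw":0.5,"xyz":[3,38,-6],"dr":[-0.03,0,0]},
    {"jaw":0.5,"xyz":[3,38,-6],"dr":[-0.03,0,0]},
    {"jaw":0.5,"xyz":[3,38,-6],"dr":[-0.03,0,0]},
    {"jaw":0.5,"xyz":[3,38,-6],"dr":[-0.03,0,0]},
    {"jaw":0.5,"xyz":[3,38,-6],"dr":[-0.03,0,0]},
    {"jaw":0.5,"xyz":[3,38,-6],"dr":[-0.03,0,0]},
    {"jaw":0.5,"xyz":[3,38,-6],"dr":[-0.03,0,0]},
    {"jaw":0.5,"xyz":[3,38,-6],"dr":[-0.03,0,0]},
    {"jaw":0.5,"xyz":[3,38,-6],"dr":[-0.03,0,0]},
    {"jaw":0.5,"xyz":[3,38,-6],"dr":[-0.03,0,0]},
    {"jaw":0.5,"xyz":[2,25,-4],"dr":[-0.03,0,0]},
  ],
)

```text
clock: 2.1
eef_pos: [0.474, -0.2285, 0.3645]
tcp_rot: [0.824, 1.56, -2.154]
wrist_force: [0.5, 0.3, 0.8]
width: 0.0438
```

```bash
python3 -c "
from g import *
go(.4793,-.2217,.251,98.4)"
```

```text
t 2.1 pos [ 0.474  -0.2285  0.3645] F [0.5 0.3 0.8] w 0.0438 q [-0.14  0.25 -0.3   0.01 -1.03  1.87]
tool y yaw -80.6 zdir [-0.987 -0.163  0.008] xdir [-0.006 -0.009 -1.   ]
xyz mm [113.3  -6.8  -7.2] dr [ 0.017  0.007 -0.008] rows 3.0
```

>>> step_arm(
  deltas=[
    {"jaw":0.5,"xyz":[4,-7,-7],"dr":[0.017,0.007,-0.008]},
    {"jaw":0.5,"xyz":[30,0,0],"dr":[0,0,0]},
    {"jaw":0.5,"xyz":[0,0,0],"dr":[0,0,0]},
  ],
)

```text
clock: 2.35
eef_pos: [0.4802, -0.2263, 0.3276]
tcp_rot: [-0.376, 1.569, 2.901]
wrist_force: [-1.9, 0.8, -1.4]
width: 0.0434
```

```bash
python3 - <<'E'
from g import *
go(.4793,-.2217,.251,98.4)
import cv2
for n in("scene","top"):
    c=ctrl.camera(n);np.savez(f"{n}1.npz",**c);im=c["image"][:,:,::-1]
    im=im[150:270,200:350] if n=="scene" else im[180:290,310:450]
    cv2.imwrite(f"pics/{n}1.png",cv2.resize(im,None,fx=4,fy=4,interpolation=2))
E
```

```text
t 2.35 pos [ 0.4802 -0.2263  0.3276] F [-1.9  0.8 -1.4] w 0.0434 q [-0.13  0.3  -0.33 -0.   -0.94  1.84]
tool y yaw -82.2 zdir [-0.991 -0.135  0.001] xdir [-0.001  0.    -1.   ]
xyz mm [76.6 -4.7  0.2] dr [-0.011  0.001  0.001] rows 2.0
```

View pics/scene1.png

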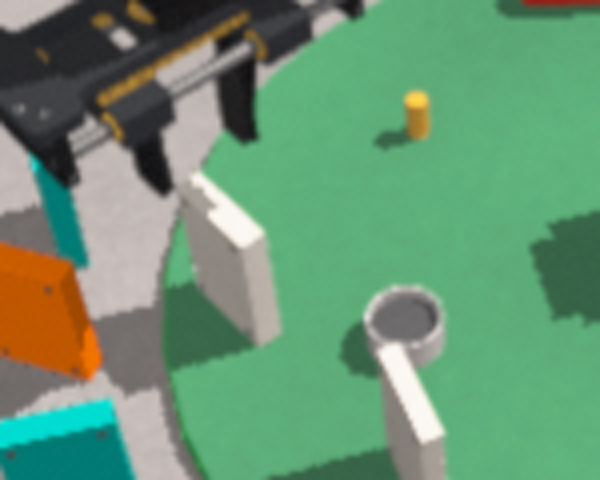

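View pics/top1.png

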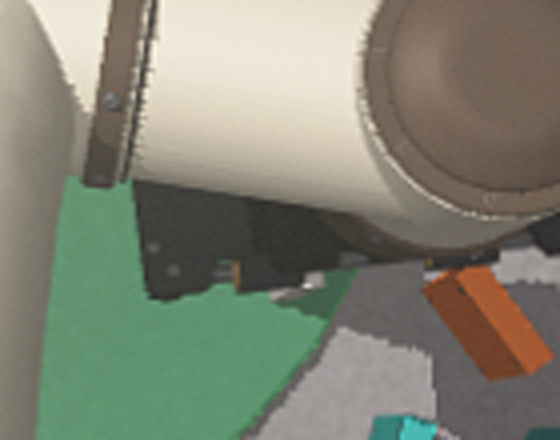

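```bash
python3 - <<'E'
from h import *
s=load("scene",1);y=np.array([.134,-.991,0])
c=np.array([.4802,-.2263,.1456]);z=np.array([.991,.134,0])
for d in(-.0217,.0217):
  for e in (-.0095,.0095): print(proj(s,[c+d*y+e*z]))
E
```

```text
[[255.38623056 180.90851813]]
[[260.79168635 185.80007887]]
[[238.19787618 191.19965539]]
[[243.54154137 196.3089987 ]]
```

>>> step_arm(
  deltas=[
    {"jaw":0.5,"xyz":[0,-5,0],"dr":[-0.011,0,0]},
    {"jaw":0.5,"xyz":[15,0,0],"dr":[0,0,0]},
    {"jaw":0.5,"xyz":[20,0,0],"dr":[0,0,0]},
    {"jaw":0.5,"xyz":[15,0,0],"dr":[0,0,0]},
    {"jaw":0.5,"xyz":[0,0,0],"dr":[0,0,0]},
  ],
)

```text
clock: 2.87
eef_pos: [0.4845, -0.2177, 0.2908]
tcp_rot: [2.672, 1.546, -0.31]
wrist_force: [-0.0, -0.0, 0.3]
width: 0.0432
```

```bash
python3 - <<'E'
from g import *
go(.4793,-.2217,.251,98.4)
E
```

```text
t 2.87 pos [ 0.4845 -0.2177  0.2908] F [-0.  -0.   0.3] w 0.0432 q [-0.12  0.34 -0.39  0.01 -0.82  1.84]
tool y yaw -80.9 zdir [-0.987 -0.159 -0.023] xdir [ 0.024 -0.008 -1.   ]
xyz mm [39.7  2.6  6.6] dr [ 0.013 -0.023 -0.011] rows 1.0
```

>>> step_arm(
  deltas=[
    {"jaw":0.5,"xyz":[0,2.6,6.6],"dr":[0.013,-0.023,-0.011]},
    {"jaw":0.5,"xyz":[0,0,0],"dr":[0,0,0]},
  ],
)

```text
clock: 3.03
eef_pos: [0.479, -0.2198, 0.2935]
tcp_rot: [2.42, 1.569, -0.571]
wrist_force: [0.2, 0.7, 0.3]
width: 0.0436
```

```bash
python3 - <<'E'
from g import *
go(.4793,-.2217,.251,98.4)
E
```

```text
t 3.03 pos [ 0.479  -0.2198  0.2935] F [0.2 0.7 0.3] w 0.0436 q [-0.12  0.33 -0.39  0.   -0.85  1.84]
tool y yaw -81.4 zdir [-0.989 -0.15  -0.002] xdir [ 0.002 -0.001 -1.   ]
xyz mm [42.5  1.9  0.1] dr [ 0.004 -0.002 -0.001] rows 2.0
```

>>> step_arm(
  deltas=[
    {"jaw":0.5,"xyz":[14,1.5,0],"dr":[0,0,0]},
    {"jaw":0.5,"xyz":[14,0,0],"dr":[0,0,0]},
    {"jaw":0.5,"xyz":[12,0,0],"dr":[0,0,0]},
    {"jaw":0.5,"xyz":[0,0,0],"dr":[0,0,0]},
  ],
)

```text
clock: 3.37
eef_pos: [0.4827, -0.2197, 0.2609]
tcp_rot: [2.722, 1.55, -0.263]
wrist_force: [-0.4, 0.2, -0.6]
width: 0.0435
```

```bash
python3 - <<'E'
from g import *
go(.4793,-.2217,.251,98.4)
import cv2
for n in("scene",):
    c=ctrl.camera(n);im=c["image"][:,:,::-1]
    im=im[150:270,200:350]
    cv2.imwrite(f"pics/{n}2.png",cv2.resize(im,None,fx=4,fy=4,interpolation=2))
E
```

```text
t 3.37 pos [ 0.4827 -0.2197  0.2609] F [-0.4  0.2 -0.6] w 0.0435 q [-0.12  0.38 -0.42  0.   -0.75  1.84]
tool y yaw -81.0 zdir [-0.988 -0.156 -0.019] xdir [ 0.02  -0.005 -1.   ]
xyz mm [9.9 1.4 3.8] dr [ 0.01  -0.019 -0.008] rows 1.0
```

View pics/scene2.png

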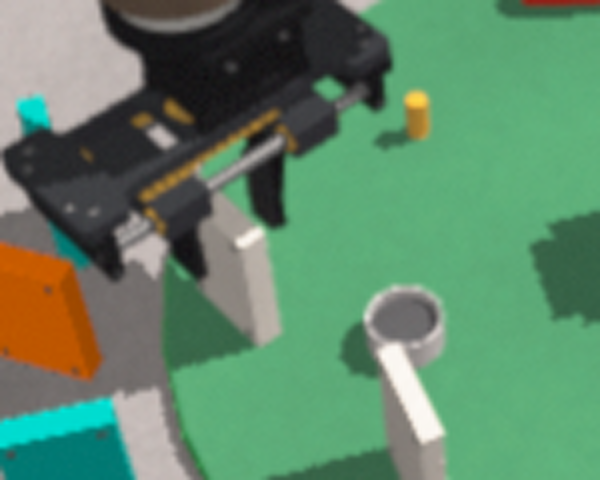

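>>> step_arm(
  deltas=[
    {"jaw":0.5,"xyz":[6,1.4,4],"dr":[0.01,-0.019,-0.008]},
    {"jaw":0.5,"xyz":[5,0,0],"dr":[0,0,0]},
    {"jaw":0.5,"xyz":[0,0,0],"dr":[0,0,0]},
  ],
)

```text
clock: 3.67
eef_pos: [0.4809, -0.2215, 0.2544]
tcp_rot: [2.695, 1.563, -0.298]
wrist_force: [0.2, -0.0, -0.5]
width: 0.0436
```

```bash
python3 - <<'E'
from g import *
go(.4793,-.2217,.251,98.4)
E
```

```text
t 3.67 pos [ 0.4809 -0.2215  0.2544] F [ 0.2 -0.  -0.5] w 0.0436 q [-0.12  0.39 -0.42  0.   -0.75  1.84]
tool y yaw -81.5 zdir [-0.989 -0.148 -0.007] xdir [ 0.008 -0.002 -1.   ]
xyz mm [ 3.4 -0.1  1.7] dr [ 0.002 -0.007 -0.004] rows 1.0
```

>>> step_arm(
  deltas=[
    {"jaw":0.5,"xyz":[4,0,2],"dr":[0.002,-0.008,-0.004]},
    {"jaw":0.5,"xyz":[0,0,0],"dr":[0,0,0]},
    {"jaw":1,"xyz":[0,0,0],"dr":[0,0,0]},
    {"jaw":1,"xyz":[0,0,0],"dr":[0,0,0]},
    {"jaw":1,"xyz":[0,0,0],"dr":[0,0,0]},
    {"jaw":1,"xyz":[0,0,0],"dr":[0,0,0]},
    {"jaw":1,"xyz":[0,0,0],"dr":[0,0,0]},
  ],
)

```text
clock: 4.25
eef_pos: [0.4792, -0.2221, 0.2513]
tcp_rot: [2.969, 1.57, -0.026]
wrist_force: [-0.1, -0.9, -0.7]
width: 0.0178
```

```bash
python3 - <<'E'
from g import *
go(.4793,-.2217,.251,98.4)
E
```

```text
t 4.25 pos [ 0.4792 -0.2221  0.2513] F [-0.1 -0.9 -0.7] w 0.0178 q [-0.13  0.39 -0.43 -0.   -0.75  1.84]
tool y yaw -81.6 zdir [-0.989 -0.146 -0.001] xdir [ 0.001 -0.    -1.   ]
xyz mm [ 0.3 -0.4 -0.1] dr [-0.    -0.001 -0.   ] rows 1.0
```

Not quite stalled at 16 mm yet; let it settle, then lift.

>>> step_arm(
  deltas=[
    {"jaw":1,"xyz":[0,0,0],"dr":[0,0,0]},
    {"jaw":1,"xyz":[0,0,0],"dr":[0,0,0]},
    {"jaw":1,"xyz":[0,0,0],"dr":[0,0,0]},
    {"jaw":1,"xyz":[0,0,0],"dr":[0,0,0]},
  ],
)

```text
clock: 4.58
eef_pos: [0.4792, -0.2221, 0.2513]
tcp_rot: [2.965, 1.57, -0.03]
wrist_force: [-0.4, -0.6, -0.9]
width: 0.0157
```

```bash
python3 - <<'E'
from g import *
go(.4793,-.2217,.35,98.4)
E
```

```text
t 4.58 pos [ 0.4792 -0.2221  0.2513] F [-0.4 -0.6 -0.9] w 0.0157 q [-0.13  0.39 -0.43 -0.   -0.75  1.84]
tool y yaw -81.6 zdir [-0.989 -0.146 -0.001] xdir [ 0.001 -0.    -1.   ]
xyz mm [-98.7  -0.4  -0.2] dr [-0.    -0.001 -0.   ] rows 3.0
```

>>> step_arm(
  deltas=[
    {"jaw":1,"xyz":[-10,0,0],"dr":[0,0,0]},
    {"jaw":1,"xyz":[-25,0,0],"dr":[0,0,0]},
    {"jaw":1,"xyz":[-30,0,0],"dr":[0,0,0]},
    {"jaw":1,"xyz":[-30,0,0],"dr":[0,0,0]},
    {"jaw":1,"xyz":[-30,0,0],"dr":[0,0,0]},
    {"jaw":1,"xyz":[-25,0,0],"dr":[0,0,0]},
    {"jaw":1,"xyz":[0,0,0],"dr":[0,0,0]},
  ],
)

```text
clock: 5.17
eef_pos: [0.4774, -0.222, 0.4069]
tcp_rot: [-0.39, 1.559, 2.896]
wrist_force: [0.4, -0.7, -0.4]
width: 0.0157
```

```bash
python3 - <<'E'
from g import *
go(.6235,.1200,.4,69.65)
E
```

```text
t 5.17 pos [ 0.4774 -0.222   0.4069] F [ 0.4 -0.7 -0.4] w 0.0157 q [-0.13  0.22 -0.22 -0.   -1.14  1.84]
tool y yaw -81.7 zdir [-0.989 -0.144  0.011] xdir [-0.011  0.003 -1.   ]
xyz mm [   6.2 -317.3 -194. ] dr [0.5   0.012 0.002] rows 9.0
```

>>> step_arm(
  deltas=[
    {"jaw":1,"xyz":[0.5,-29,-9],"dr":[0.042,0,0]},
    {"jaw":1,"xyz":[0.5,-29,-9],"dr":[0.042,0,0]},
    {"jaw":1,"xyz":[0.5,-29,-9],"dr":[0.042,0,0]},
    {"jaw":1,"xyz":[0.5,-29,-9],"dr":[0.042,0,0]},
    {"jaw":1,"xyz":[0.5,-29,-9],"dr":[0.042,0,0]},
    {"jaw":1,"xyz":[0.5,-29,-9],"dr":[0.042,0,0]},
    {"jaw":1,"xyz":[0.5,-29,-9],"dr":[0.042,0,0]},
    {"jaw":1,"xyz":[0.5,-29,-9],"dr":[0.042,0,0]},
    {"jaw":1,"xyz":[0.5,-29,-9],"dr":[0.042,0,0]},
    {"jaw":1,"xyz":[0.5,-29,-9],"dr":[0.042,0,0]},
    {"jaw":1,"xyz":[0,-25,-9],"dr":[0.04,0,0]},
    {"jaw":1,"xyz":[0,-10,-4],"dr":[0.04,0,0]},
  ],
)

```text
clock: 6.17
eef_pos: [0.6031, 0.1011, 0.3985]
tcp_rot: [0.147, 1.548, 2.899]
wrist_force: [0.2, -0.6, -1.2]
width: 0.0159
```

```bash
python3 - <<'E'
from g import *
go(.6235,.1200,.4,69.65)
E
```

```text
t 6.17 pos [0.6031 0.1011 0.3985] F [ 0.2 -0.6 -1.2] w 0.0159 q [ 0.43  0.37 -0.02 -0.02 -1.19  0.76]
tool y yaw -112.3 zdir [-0.925  0.379  0.022] xdir [-0.022  0.005 -1.   ]
xyz mm [ -1.9 -25.2 -11.7] dr [-0.034  0.022 -0.003] rows 1.0
```

>>> step_arm(
  deltas=[
    {"jaw":1,"xyz":[0,-25,-12],"dr":[-0.034,0.022,-0.003]},
    {"jaw":1,"xyz":[0,0,0],"dr":[0,0,0]},
    {"jaw":1,"xyz":[0,0,0],"dr":[0,0,0]},
  ],
)

```text
clock: 6.42
eef_pos: [0.6249, 0.1237, 0.3941]
tcp_rot: [0.515, 1.564, -2.979]
wrist_force: [-0.3, 0.5, -2.3]
width: 0.0158
```

```bash
python3 - <<'E'
from g import *
go(.6235,.1200,.38,69.65)
import cv2
for n in("scene","top"):
    c=ctrl.camera(n);im=c["image"][:,:,::-1]
    np.savez(f"{n}3.npz",**c)
    im=im[90:240,320:500] if n=="scene" else im[100:250,150:330]
    cv2.imwrite(f"pics/{n}3.png",cv2.resize(im,None,fx=4,fy=4,interpolation=2))
E
```

```text
t 6.42 pos [0.6249 0.1237 0.3941] F [-0.3  0.5 -2.3] w 0.0158 q [ 0.45  0.41  0.03 -0.   -1.19  0.77]
tool y yaw -110.2 zdir [-0.938  0.345  0.006] xdir [-0.007 -0.001 -1.   ]
xyz mm [14.1  3.9 -0.1] dr [ 0.003  0.006 -0.003] rows 1.0
```

View pics/scene3.png

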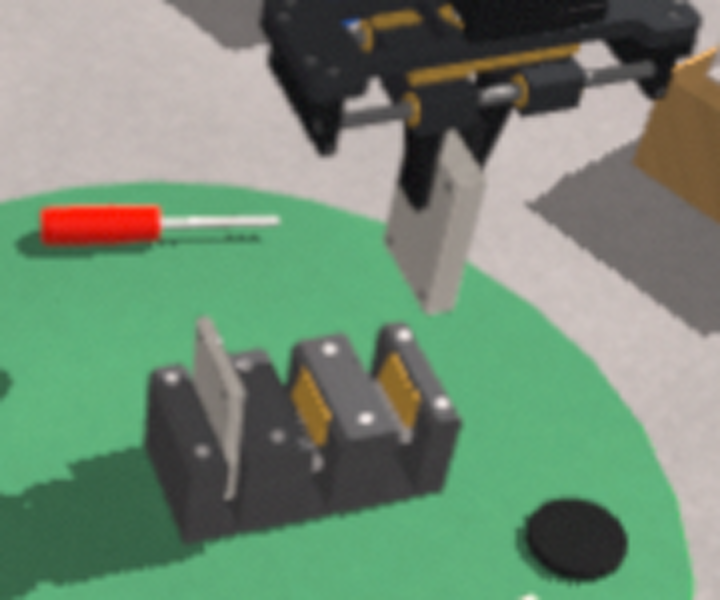

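View pics/top3.png

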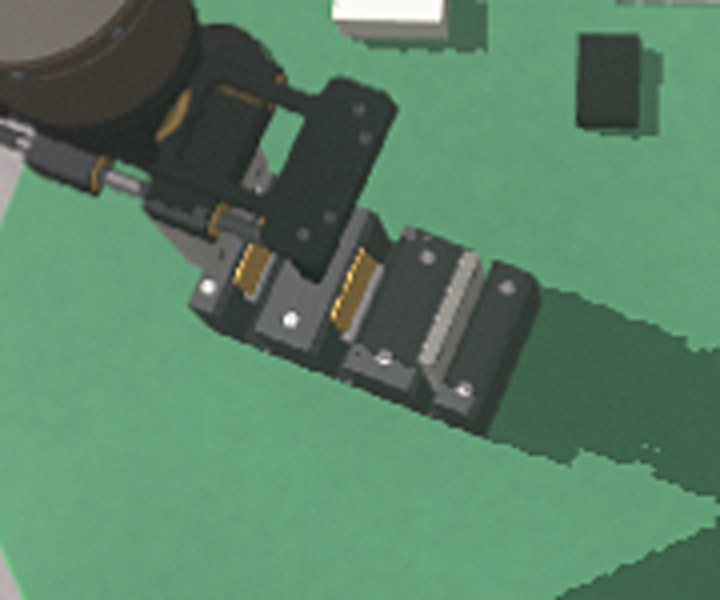

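>>> step_arm(
  deltas=[
    {"jaw":1,"xyz":[8,4,0],"dr":[0.003,0.006,-0.003]},
    {"jaw":1,"xyz":[16,0,0],"dr":[0,0,0]},
    {"jaw":1,"xyz":[16,0,0],"dr":[0,0,0]},
    {"jaw":1,"xyz":[14,0,0],"dr":[0,0,0]},
    {"jaw":1,"xyz":[0,0,0],"dr":[0,0,0]},
  ],
)

```text
clock: 6.93
eef_pos: [0.6204, 0.1153, 0.3404]
tcp_rot: [-2.115, 1.569, 0.665]
wrist_force: [-0.2, -0.4, -3.3]
width: 0.0158
```

```bash
python3 - <<'E'
from g import *
go(.6235,.1200,.328,69.65)
E
```

```text
t 6.93 pos [0.6204 0.1153 0.3404] F [-0.2 -0.4 -3.3] w 0.0158 q [ 0.44  0.44 -0.07 -0.   -1.06  0.77]
tool y yaw -110.7 zdir [-0.936  0.353 -0.001] xdir [ 0.001  0.001 -1.   ]
xyz mm [12.4 -5.5 -1.2] dr [-0.006 -0.001  0.001] rows 1.0
```

>>> step_arm(
  deltas=[
    {"jaw":1,"xyz":[5,-4.5,-1],"dr":[-0.006,0,0]},
    {"jaw":1,"xyz":[4,0,0],"dr":[0,0,0]},
    {"jaw":1,"xyz":[0,0,0],"dr":[0,0,0]},
    {"jaw":1,"xyz":[0,0,0],"dr":[0,0,0]},
  ],
)

```text
clock: 7.27
eef_pos: [0.6228, 0.1178, 0.3332]
tcp_rot: [-2.432, 1.567, 0.354]
wrist_force: [-0.3, -0.6, -2.0]
width: 0.0158
```

```bash
python3 - <<'E'
from g import *
go(.6235,.1200,.328,69.65)
import cv2
for n in("scene","top"):
    c=ctrl.camera(n);im=c["image"][:,:,::-1]
    np.savez(f"{n}4.npz",**c)
    im=im[130:230,350:450] if n=="scene" else im[100:250,150:330]
    cv2.imwrite(f"pics/{n}4.png",cv2.resize(im,None,fx=6 if n=="scene" else 4,fy=6 if n=="scene" else 4,interpolation=2))
E
```

```text
t 7.27 pos [0.6228 0.1178 0.3332] F [-0.3 -0.6 -2. ] w 0.0158 q [ 0.44  0.45 -0.07  0.   -1.04  0.77]
tool y yaw -110.4 zdir [-0.937  0.348 -0.003] xdir [ 0.003  0.001 -1.   ]
xyz mm [ 5.2 -2.3  0.1] dr [-0.    -0.003  0.002] rows 1.0
```

View pics/scene4.png

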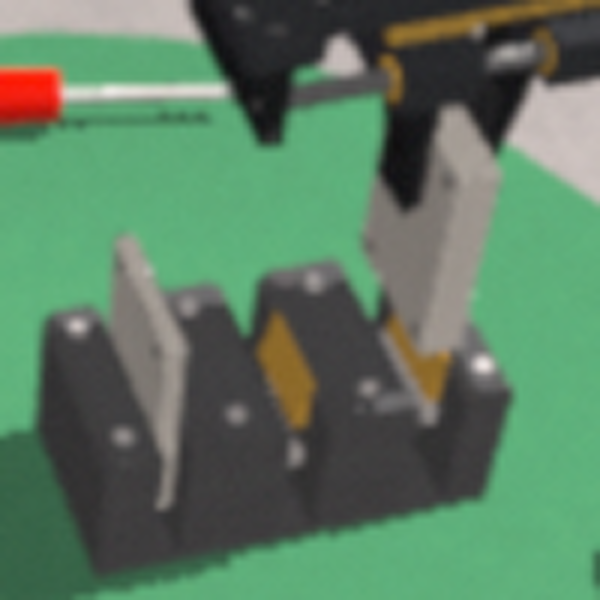

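View pics/top4.png

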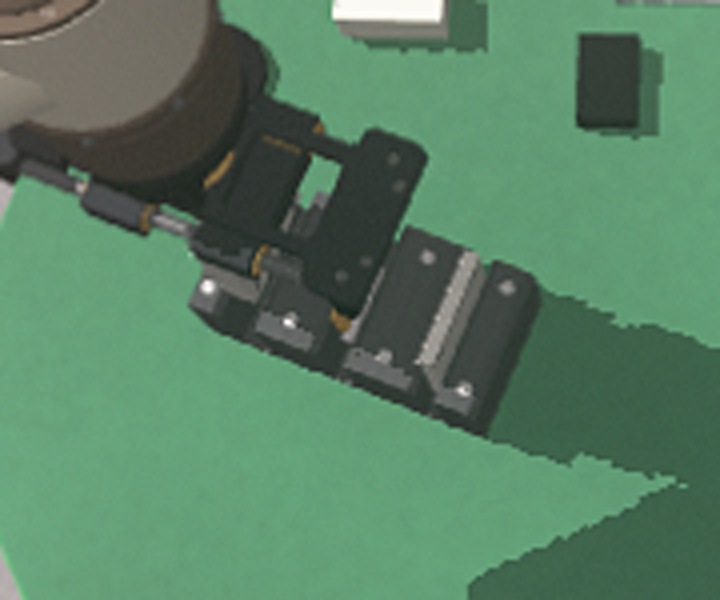

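```bash
python3 - <<'E'
from h import *
s=load("scene",4)
P=onplane(s,[[419.5,188],[426.7,188.2]],.094)
u=np.array([.3477,.9376]);x=np.array([.9376,-.3477])
for p in P: q=p[:2]-[.62445,.12124];print(p.round(4),"stand x,y",(q@x*1000).round(1),(q@u*1000).round(1))
E
```

```text
[0.6477 0.1023 0.094 ] stand x,y 28.4 -9.6
[0.6572 0.115  0.094 ] stand x,y 32.9 5.5
```

>>> step_arm(
  deltas=[
    {"jaw":1,"xyz":[0,-2.3,0],"dr":[0,-0.003,0.002]},
    {"jaw":1,"xyz":[4,0,0],"dr":[0,0,0]},
    {"jaw":1,"xyz":[4,0,0],"dr":[0,0,0]},
    {"jaw":1,"xyz":[0,0,0],"dr":[0,0,0]},
  ],
)

```text
clock: 7.7
eef_pos: [0.6239, 0.1205, 0.3264]
tcp_rot: [-2.212, 1.567, 0.574]
wrist_force: [0.1, -0.9, -1.8]
width: 0.0158
```

```bash
python3 - <<'E'
from g import *
go(.6235,.1200,.317,69.65)
E
```

```text
t 7.7 pos [0.6239 0.1205 0.3264] F [ 0.1 -0.9 -1.8] w 0.0158 q [ 0.44  0.46 -0.07 -0.   -1.03  0.77]
tool y yaw -110.4 zdir [-0.938  0.348 -0.002] xdir [ 0.003  0.002 -1.   ]
xyz mm [9.4 0.7 0.2] dr [-0.    -0.002  0.003] rows 1.0
```

>>> step_arm(
  deltas=[
    {"jaw":1,"xyz":[4,0.7,0],"dr":[0,-0.002,0.003]},
    {"jaw":1,"xyz":[4,0,0],"dr":[0,0,0]},
    {"jaw":1,"xyz":[1,0,0],"dr":[0,0,0]},
    {"jaw":1,"xyz":[0.8,0,0],"dr":[0,0,0]},
    {"jaw":1,"xyz":[0.8,0,0],"dr":[0,0,0]},
    {"jaw":1,"xyz":[0.8,0,0],"dr":[0,0,0]},
  ],
)

```text
clock: 8.2
eef_pos: [0.6236, 0.1198, 0.3131]
tcp_rot: [1.009, 1.569, -2.488]
wrist_force: [-1.0, -1.0, -2.4]
width: 0.0157
```

```bash
python3 - <<'E'
from g import *
go(.6235,.1200,.317,69.65)
E
```

```text
t 8.2 pos [0.6236 0.1198 0.3131] F [-1.  -1.  -2.4] w 0.0157 q [ 0.44  0.48 -0.09  0.   -1.01  0.77]
tool y yaw -110.4 zdir [-0.938  0.348  0.001] xdir [-0.001 -0.001 -1.   ]
xyz mm [-3.9 -0.1  0.2] dr [-0.     0.001 -0.002] rows 1.0
```

>>> step_arm(
  deltas=[
    {"jaw":1,"xyz":[0.8,0,0],"dr":[0,0,0]},
    {"jaw":1,"xyz":[0.8,0,0],"dr":[0,0,0]},
    {"jaw":1,"xyz":[0.8,0,0],"dr":[0,0,0]},
    {"jaw":1,"xyz":[0.8,0,0],"dr":[0,0,0]},
    {"jaw":1,"xyz":[0.8,0,0],"dr":[0,0,0]},
    {"jaw":1,"xyz":[0.8,0,0],"dr":[0,0,0]},
    {"jaw":1,"xyz":[0.8,0,0],"dr":[0,0,0]},
    {"jaw":1,"xyz":[0.8,0,0],"dr":[0,0,0]},
  ],
)

```text
clock: 8.87
eef_pos: [0.6237, 0.1197, 0.3066]
tcp_rot: [1.421, 1.57, -2.076]
wrist_force: [-0.1, -0.8, -1.0]
width: 0.0159
```

```bash
python3 - <<'E'
from g import *
go(.6235,.1200,.317,69.65)
E
```

```text
t 8.87 pos [0.6237 0.1197 0.3066] F [-0.1 -0.8 -1. ] w 0.0159 q [ 0.44  0.48 -0.1   0.   -0.99  0.77]
tool y yaw -110.3 zdir [-0.938  0.348  0.   ] xdir [-0.001 -0.001 -1.   ]
xyz mm [-10.4  -0.2   0.3] dr [ 0.     0.    -0.001] rows 1.0
```

Good tracking, starting into the jaw. Continue at 9.6 mm/s.

>>> step_arm(
  deltas=[
    {"jaw":1,"xyz":[0.8,0,0],"dr":[0,0,0]},
    {"jaw":1,"xyz":[0.8,0,0],"dr":[0,0,0]},
    {"jaw":1,"xyz":[0.8,0,0],"dr":[0,0,0]},
    {"jaw":1,"xyz":[0.8,0,0],"dr":[0,0,0]},
    {"jaw":1,"xyz":[0.8,0,0],"dr":[0,0,0]},
    {"jaw":1,"xyz":[0.8,0,0],"dr":[0,0,0]},
    {"jaw":1,"xyz":[0.8,0,0],"dr":[0,0,0]},
    {"jaw":1,"xyz":[0.8,0,0],"dr":[0,0,0]},
  ],
)

```text
clock: 9.53
eef_pos: [0.6237, 0.1191, 0.3012]
tcp_rot: [1.755, 1.568, -1.741]
wrist_force: [-0.5, -0.3, 1.5]
width: 0.0161
```

```bash
python3 - <<'E'
from g import *
go(.6235,.1200,.317,69.65)
E
```

```text
t 9.53 pos [0.6237 0.1191 0.3012] F [-0.5 -0.3  1.5] w 0.0161 q [ 0.44  0.49 -0.1   0.   -0.98  0.77]
tool y yaw -110.3 zdir [-0.938  0.347 -0.001] xdir [-0.001 -0.003 -1.   ]
xyz mm [-15.8  -0.7   0.5] dr [ 0.001 -0.001 -0.003] rows 1.0
```

>>> step_arm(
  deltas=[
    {"jaw":1,"xyz":[0.8,0,0],"dr":[0,0,0]},
    {"jaw":1,"xyz":[0.8,0,0],"dr":[0,0,0]},
    {"jaw":1,"xyz":[0.8,0,0],"dr":[0,0,0]},
    {"jaw":1,"xyz":[0.8,0,0],"dr":[0,0,0]},
    {"jaw":1,"xyz":[0.8,0,0],"dr":[0,0,0]},
    {"jaw":1,"xyz":[0.8,0,0],"dr":[0,0,0]},
    {"jaw":1,"xyz":[0.8,0,0],"dr":[0,0,0]},
    {"jaw":1,"xyz":[0.8,0,0],"dr":[0,0,0]},
  ],
)

```text
clock: 10.2
eef_pos: [0.6241, 0.1189, 0.2962]
tcp_rot: [2.522, 1.567, -0.974]
wrist_force: [-0.7, -1.6, 2.5]
width: 0.0159
```

```bash
python3 - <<'E'
from g import *
go(.6235,.1200,.317,69.65)
E
```

```text
t 10.2 pos [0.6241 0.1189 0.2962] F [-0.7 -1.6  2.5] w 0.0159 q [ 0.44  0.49 -0.11  0.   -0.97  0.77]
tool y yaw -110.3 zdir [-0.938  0.346 -0.003] xdir [ 0.002 -0.003 -1.   ]
xyz mm [-20.8  -0.8   0.9] dr [ 0.002 -0.003 -0.002] rows 1.0
```

>>> step_arm(
  deltas=[
    {"jaw":1,"xyz":[0.7,0,0],"dr":[0,0,0]},
    {"jaw":1,"xyz":[0.7,0,0],"dr":[0,0,0]},
    {"jaw":1,"xyz":[0.7,0,0],"dr":[0,0,0]},
    {"jaw":1,"xyz":[0.7,0,0],"dr":[0,0,0]},
    {"jaw":1,"xyz":[0.6,0,0],"dr":[0,0,0]},
    {"jaw":1,"xyz":[0.6,0,0],"dr":[0,0,0]},
  ],
)

```text
clock: 10.7
eef_pos: [0.6243, 0.1188, 0.2914]
tcp_rot: [2.575, 1.567, -0.92]
wrist_force: [-1.2, -1.1, 0.7]
width: 0.0157
```

>>> step_arm(
  deltas=[
    {"jaw":1,"xyz":[0.6,0,0],"dr":[0,0,0]},
    {"jaw":1,"xyz":[0.6,0,0],"dr":[0,0,0]},
    {"jaw":1,"xyz":[0.6,0,0],"dr":[0,0,0]},
    {"jaw":1,"xyz":[0.6,0,0],"dr":[0,0,0]},
  ],
)

```text
clock: 11.03
eef_pos: [0.6244, 0.1188, 0.2898]
tcp_rot: [2.564, 1.566, -0.931]
wrist_force: [-2.4, -0.8, 5.4]
width: 0.0158
```

>>> step_arm(
  deltas=[
    {"jaw":1,"xyz":[0.6,0,0],"dr":[0,0,0]},
    {"jaw":1,"xyz":[0.6,0,0],"dr":[0,0,0]},
    {"jaw":1,"xyz":[0.6,0,0],"dr":[0,0,0]},
    {"jaw":1,"xyz":[0.6,0,0],"dr":[0,0,0]},
  ],
)

```text
clock: 11.37
eef_pos: [0.6242, 0.1188, 0.2898]
tcp_rot: [2.718, 1.565, -0.777]
wrist_force: [-1.5, -1.0, 5.0]
width: 0.016
```

>>> step_arm(
  deltas=[
    {"jaw":1,"xyz":[0.8,0,0],"dr":[0,0,0]},
    {"jaw":1,"xyz":[0.8,0,0],"dr":[0,0,0]},
  ],
)

```text
clock: 11.53
eef_pos: [0.6241, 0.1188, 0.2898]
tcp_rot: [2.793, 1.565, -0.701]
wrist_force: [-2.4, -1.0, 6.4]
width: 0.016
```

>>> step_arm(
  deltas=[
    {"jaw":1,"xyz":[1.0,0,0],"dr":[0,0,0]},
    {"jaw":1,"xyz":[1.0,0,0],"dr":[0,0,0]},
  ],
)

```text
clock: 11.7
eef_pos: [0.624, 0.1188, 0.2898]
tcp_rot: [2.849, 1.564, -0.645]
wrist_force: [-3.2, -1.1, 7.5]
width: 0.0158
```

>>> step_arm(
  deltas=[
    {"jaw":1,"xyz":[1.4,0,0],"dr":[0,0,0]},
    {"jaw":1,"xyz":[1.4,0,0],"dr":[0,0,0]},
  ],
)

```text
clock: 11.87
eef_pos: [0.6238, 0.1189, 0.2897]
tcp_rot: [2.913, 1.563, -0.58]
wrist_force: [-4.2, -0.2, 8.5]
width: 0.0157
```

```bash
python3 - <<'E'
from g import *
go(.6235,.1200,.29,69.65)
import cv2
for n in("scene",):
    c=ctrl.camera(n);im=c["image"][:,:,::-1]
    np.savez(f"{n}5.npz",**c)
    cv2.imwrite(f"pics/{n}5.png",cv2.resize(im[130:230,350:450],None,fx=6,fy=6,interpolation=2))
E
```

```text
t 11.87 pos [0.6238 0.1189 0.2897] F [-4.2 -0.2  8.5] w 0.0157 q [ 0.44  0.5  -0.12  0.01 -0.95  0.77]
tool y yaw -110.2 zdir [-0.939  0.345 -0.007] xdir [ 0.006 -0.004 -1.   ]
xyz mm [-0.3 -1.   0.7] dr [ 0.003 -0.007 -0.002] rows 1.0
```

View pics/scene5.png

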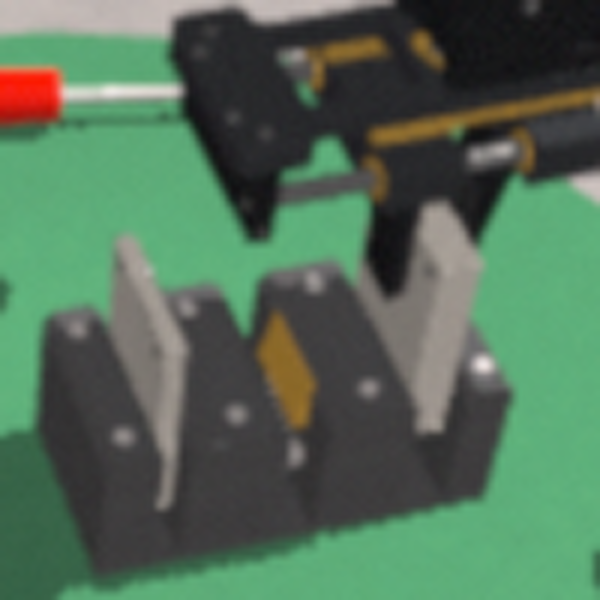

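>>> step_arm(
  deltas=[
    {"jaw":1,"xyz":[0,0,0],"dr":[0,0,0]},
    {"jaw":0.65,"xyz":[0,0,0],"dr":[0,0,0]},
    {"jaw":0.65,"xyz":[0,0,0],"dr":[0,0,0]},
    {"jaw":0.65,"xyz":[0,0,0],"dr":[0,0,0]},
    {"jaw":0.65,"xyz":[0,0,0],"dr":[0,0,0]},
    {"jaw":0.65,"xyz":[0,0,0],"dr":[0,0,0]},
  ],
)

```text
clock: 12.42
eef_pos: [0.6241, 0.1199, 0.2881]
tcp_rot: [-2.867, 1.562, -0.078]
wrist_force: [0.4, 0.8, 0.1]
width: 0.0296
```

>>> step_arm(
  deltas=[
    {"jaw":0.65,"xyz":[-8,0,0],"dr":[0,0,0]},
    {"jaw":0.65,"xyz":[-12,0,0],"dr":[0,0,0]},
    {"jaw":0.65,"xyz":[-15,0,0],"dr":[0,0,0]},
    {"jaw":0.65,"xyz":[-20,0,0],"dr":[0,0,0]},
    {"jaw":0.65,"xyz":[-25,0,0],"dr":[0,0,0]},
    {"jaw":0.5,"xyz":[-25,0,0],"dr":[0,0,0]},
    {"jaw":0.5,"xyz":[0,0,0],"dr":[0,0,0]},
  ],
)

```text
clock: 13.0
eef_pos: [0.6236, 0.1202, 0.3977]
tcp_rot: [3.038, 1.565, -0.456]
wrist_force: [-0.1, 0.8, 1.1]
width: 0.0376
```

```bash
python3 - <<'E'
from g import *
go(.6377,-.2011,.36,78.9)
import cv2
for n in("scene","top"):
    c=ctrl.camera(n);im=c["image"][:,:,::-1]
    np.savez(f"{n}6.npz",**c)
    im=im[130:230,350:450] if n=="scene" else im[100:250,150:330]
    cv2.imwrite(f"pics/{n}6.png",cv2.resize(im,None,fx=6 if n=="scene" else 4,fy=6 if n=="scene" else 4,interpolation=2))
E
```

```text
t 13.0 pos [0.6236 0.1202 0.3977] F [-0.1  0.8  1.1] w 0.0376 q [ 0.45  0.41  0.02  0.01 -1.18  0.77]
tool y yaw -110.2 zdir [-0.938  0.345 -0.006] xdir [ 0.006 -0.003 -1.   ]
xyz mm [  38.7  296.6 -124. ] dr [-0.159 -0.006 -0.001] rows 8.0
```

View pics/scene6.png

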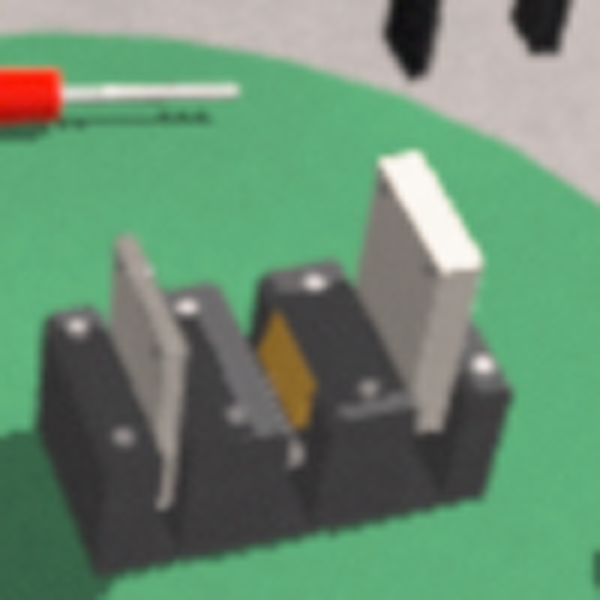

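>>> step_arm(
  deltas=[
    {"jaw":0.5,"xyz":[2,28,-9],"dr":[-0.015,0,0]},
    {"jaw":0.5,"xyz":[3,30,-10],"dr":[-0.015,0,0]},
    {"jaw":0.5,"xyz":[3,30,-10],"dr":[-0.015,0,0]},
    {"jaw":0.5,"xyz":[3,30,-10],"dr":[-0.015,0,0]},
    {"jaw":0.5,"xyz":[3,30,-10],"dr":[-0.015,0,0]},
    {"jaw":0.5,"xyz":[3,30,-10],"dr":[-0.015,0,0]},
    {"jaw":0.5,"xyz":[3,30,-10],"dr":[-0.015,0,0]},
    {"jaw":0.5,"xyz":[3,30,-10],"dr":[-0.015,0,0]},
    {"jaw":0.5,"xyz":[3,28,-8],"dr":[-0.015,0,0]},
    {"jaw":0.5,"xyz":[3,16,-5],"dr":[-0.015,0,0]},
    {"jaw":0.5,"xyz":[0,6,-2],"dr":[-0.01,0,0]},
    {"jaw":0.5,"xyz":[0,0,0],"dr":[0,0,0]},
  ],
)

```text
clock: 14.1
eef_pos: [0.6289, -0.1941, 0.3474]
tcp_rot: [0.19, 1.541, -3.134]
wrist_force: [0.5, 0.0, -0.1]
width: 0.0431
```

```bash
python3 - <<'E'
from g import *
go(.6377,-.2011,.30,78.9)
E
```

```text
t 14.1 pos [ 0.6289 -0.1941  0.3474] F [ 0.5  0.  -0.1] w 0.0431 q [-0.05  0.49  0.02  0.   -1.14  1.44]
tool y yaw -100.5 zdir [-0.983  0.182  0.029] xdir [-0.03 -0.   -1.  ]
xyz mm [ 47.1   5.  -11.3] dr [ 0.011  0.029 -0.006] rows 2.0
```

>>> step_arm(
  deltas=[
    {"jaw":0.5,"xyz":[8,4.5,-10],"dr":[0.011,0.029,-0.006]},
    {"jaw":0.5,"xyz":[12,0,0],"dr":[0,0,0]},
    {"jaw":0.5,"xyz":[12,0,0],"dr":[0,0,0]},
    {"jaw":0.5,"xyz":[0,0,0],"dr":[0,0,0]},
  ],
)

```text
clock: 14.43
eef_pos: [0.6371, -0.1972, 0.3115]
tcp_rot: [-0.381, 1.566, 2.567]
wrist_force: [-0.3, 0.4, -1.0]
width: 0.0438
```

```bash
python3 - <<'E'
from g import *
go(.6377,-.2011,.25,78.9)
import cv2
c=ctrl.camera("scene");im=c["image"][:,:,::-1]
cv2.imwrite("pics/scene7.png",cv2.resize(im[180:300,235:385],None,fx=4,fy=4,interpolation=2))
E
```

```text
t 14.43 pos [ 0.6371 -0.1972  0.3115] F [-0.3  0.4 -1. ] w 0.0438 q [-0.06  0.53 -0.   -0.   -1.05  1.44]
tool y yaw -101.1 zdir [-0.981  0.192  0.004] xdir [-0.004  0.002 -1.   ]
xyz mm [61.5  3.8 -1.6] dr [0.001 0.004 0.002] rows 2.0
```

View pics/scene7.png

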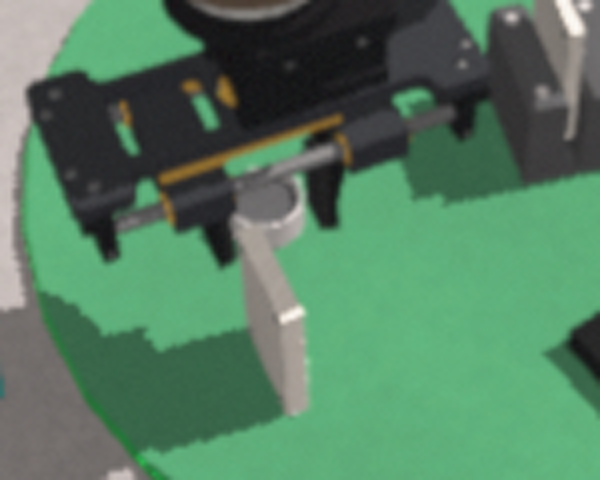

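>>> step_arm(
  deltas=[
    {"jaw":0.5,"xyz":[5,3.5,-1],"dr":[0,0.004,0]},
    {"jaw":0.5,"xyz":[10,0,0],"dr":[0,0,0]},
    {"jaw":0.5,"xyz":[12,0,0],"dr":[0,0,0]},
    {"jaw":0.5,"xyz":[0,0,0],"dr":[0,0,0]},
  ],
)

```text
clock: 14.82
eef_pos: [0.638, -0.198, 0.2858]
tcp_rot: [-2.802, 1.566, 0.151]
wrist_force: [-0.5, 0.1, -0.4]
width: 0.0436
```

```bash
python3 - <<'E'
from g import *
go(.6377,-.2011,.25,78.9)
E
```

```text
t 14.82 pos [ 0.638  -0.198   0.2858] F [-0.5  0.1 -0.4] w 0.0436 q [-0.06  0.55 -0.03 -0.   -0.99  1.44]
tool y yaw -100.8 zdir [-0.982  0.187 -0.004] xdir [ 0.004  0.001 -1.   ]
xyz mm [35.8  3.2 -0.1] dr [ 0.005 -0.004  0.001] rows 1.0
```

>>> step_arm(
  deltas=[
    {"jaw":0.5,"xyz":[2,3,0],"dr":[0,-0.004,0]},
    {"jaw":0.5,"xyz":[6,1,0],"dr":[0,0,0]},
    {"jaw":0.5,"xyz":[10,0,0],"dr":[0,0,0]},
    {"jaw":0.5,"xyz":[0,0,0],"dr":[0,0,0]},
  ],
)

```text
clock: 15.15
eef_pos: [0.6375, -0.2018, 0.2674]
tcp_rot: [-2.438, 1.569, 0.516]
wrist_force: [0.3, -0.2, -0.6]
width: 0.0437
```

```bash
python3 - <<'E'
from g import *
go(.6377,-.2011,.25,78.9)
E
```

```text
t 15.15 pos [ 0.6375 -0.2018  0.2674] F [ 0.3 -0.2 -0.6] w 0.0437 q [-0.07  0.57 -0.05 -0.   -0.95  1.45]
tool y yaw -100.7 zdir [-0.982  0.186 -0.002] xdir [ 0.002  0.001 -1.   ]
xyz mm [17.4 -0.7 -0. ] dr [ 0.006 -0.002  0.001] rows 1.0
```

>>> step_arm(
  deltas=[
    {"jaw":0.5,"xyz":[7,-0.6,0],"dr":[0.005,-0.002,0]},
    {"jaw":0.5,"xyz":[7,0,0],"dr":[0,0,0]},
    {"jaw":0.5,"xyz":[2,0,0],"dr":[0,0,0]},
    {"jaw":0.5,"xyz":[0,0,0],"dr":[0,0,0]},
  ],
)

```text
clock: 15.48
eef_pos: [0.6377, -0.2013, 0.2497]
tcp_rot: [-1.338, 1.569, 1.611]
wrist_force: [0.2, 0.1, -0.7]
width: 0.0437
```

```bash
python3 - <<'E'
from g import *
go(.6377,-.2011,.25,78.9)
E
```

```text
t 15.48 pos [ 0.6377 -0.2013  0.2497] F [ 0.2  0.1 -0.7] w 0.0437 q [-0.06  0.59 -0.06 -0.   -0.92  1.44]
tool y yaw -101.1 zdir [-0.981  0.192  0.   ] xdir [-0.     0.001 -1.   ]
xyz mm [-0.3 -0.2  0.1] dr [0.    0.    0.001] rows 1.0
```

>>> step_arm(
  deltas=[
    {"jaw":1,"xyz":[0,0,0],"dr":[0,0,0]},
    {"jaw":1,"xyz":[0,0,0],"dr":[0,0,0]},
    {"jaw":1,"xyz":[0,0,0],"dr":[0,0,0]},
    {"jaw":1,"xyz":[0,0,0],"dr":[0,0,0]},
    {"jaw":1,"xyz":[0,0,0],"dr":[0,0,0]},
    {"jaw":1,"xyz":[0,0,0],"dr":[0,0,0]},
    {"jaw":1,"xyz":[0,0,0],"dr":[0,0,0]},
    {"jaw":1,"xyz":[0,0,0],"dr":[0,0,0]},
    {"jaw":1,"xyz":[0,0,0],"dr":[0,0,0]},
  ],
)

```text
clock: 16.23
eef_pos: [0.638, -0.2013, 0.2504]
tcp_rot: [-2.326, 1.569, 0.622]
wrist_force: [-0.3, -0.1, -0.3]
width: 0.0117
```

>>> step_arm(
  deltas=[
    {"jaw":1,"xyz":[-10,0,0],"dr":[0,0,0]},
    {"jaw":1,"xyz":[-25,0,0],"dr":[0,0,0]},
    {"jaw":1,"xyz":[-30,0,0],"dr":[0,0,0]},
    {"jaw":1,"xyz":[-30,0,0],"dr":[0,0,0]},
    {"jaw":1,"xyz":[-30,0,0],"dr":[0,0,0]},
    {"jaw":1,"xyz":[-25,0,0],"dr":[0,0,0]},
    {"jaw":1,"xyz":[0,0,0],"dr":[0,0,0]},
  ],
)

```text
clock: 16.82
eef_pos: [0.637, -0.2018, 0.4064]
tcp_rot: [-0.029, 1.563, 2.918]
wrist_force: [0.5, 0.1, 0.5]
width: 0.0118
```

```bash
python3 - <<'E'
from g import *
go(.6053,.0711,.4,69.65)
E
```

```text
t 16.82 pos [ 0.637  -0.2018  0.4064] F [0.5 0.1 0.5] w 0.0118 q [-0.07  0.46  0.13 -0.   -1.25  1.44]
tool y yaw -101.1 zdir [-0.981  0.193  0.008] xdir [-0.008  0.002 -1.   ]
xyz mm [   7.2 -261.6   83.7] dr [ 0.161  0.008 -0.   ] rows 7.0
```

>>> step_arm(
  deltas=[
    {"jaw":1,"xyz":[0,-22,9],"dr":[0.015,0,0]},
    {"jaw":1,"xyz":[0,-26,10],"dr":[0.016,0,0]},
    {"jaw":1,"xyz":[0,-26,11],"dr":[0.016,0,0]},
    {"jaw":1,"xyz":[0,-26,11],"dr":[0.016,0,0]},
    {"jaw":1,"xyz":[0,-26,11],"dr":[0.016,0,0]},
    {"jaw":1,"xyz":[0,-26,11],"dr":[0.016,0,0]},
    {"jaw":1,"xyz":[0,-26,11],"dr":[0.016,0,0]},
    {"jaw":1,"xyz":[0,-26,11],"dr":[0.016,0,0]},
    {"jaw":1,"xyz":[0,-24,10],"dr":[0.016,0,0]},
    {"jaw":1,"xyz":[0,-12,5],"dr":[0.015,0,0]},
    {"jaw":1,"xyz":[0,-3,1],"dr":[0,0,0]},
    {"jaw":1,"xyz":[0,0,0],"dr":[0,0,0]},
  ],
)

```text
clock: 17.82
eef_pos: [0.5986, 0.0686, 0.4086]
tcp_rot: [-0.079, 1.563, 2.698]
wrist_force: [1.4, -0.6, -1.6]
width: 0.0115
```

```bash
python3 - <<'E'
from g import *
go(.6053,.0711,.36,69.65)
E
```

```text
t 17.82 pos [0.5986 0.0686 0.4086] F [ 1.4 -0.6 -1.6] w 0.0115 q [ 0.38  0.35 -0.04 -0.01 -1.19  0.83]
tool y yaw -110.9 zdir [-0.934  0.357  0.008] xdir [-0.007  0.003 -1.   ]
xyz mm [48.5 -4.6 -5.8] dr [-0.009  0.008  0.001] rows 2.0
```

>>> step_arm(
  deltas=[
    {"jaw":1,"xyz":[5,-4,-5],"dr":[-0.009,0.008,0]},
    {"jaw":1,"xyz":[15,0,0],"dr":[0,0,0]},
    {"jaw":1,"xyz":[18,0,0],"dr":[0,0,0]},
    {"jaw":1,"xyz":[5,0,0],"dr":[0,0,0]},
    {"jaw":1,"xyz":[0,0,0],"dr":[0,0,0]},
  ],
)

```text
clock: 18.23
eef_pos: [0.6065, 0.0667, 0.3637]
tcp_rot: [-2.86, 1.567, -0.075]
wrist_force: [-0.5, 0.3, -1.5]
width: 0.0121
```

```bash
python3 - <<'E'
from g import *
go(.6053,.0711,.335,69.65)
E
```

```text
t 18.23 pos [0.6065 0.0667 0.3637] F [-0.5  0.3 -1.5] w 0.0121 q [ 0.37  0.39 -0.09  0.   -1.09  0.84]
tool y yaw -110.4 zdir [-0.937  0.349 -0.003] xdir [ 0.003 -0.    -1.   ]
xyz mm [28.7 -3.7  2.8] dr [-0.001 -0.003  0.001] rows 1.0
```

>>> step_arm(
  deltas=[
    {"jaw":1,"xyz":[6,-3.7,2.5],"dr":[0,-0.003,0]},
    {"jaw":1,"xyz":[12,0,0],"dr":[0,0,0]},
    {"jaw":1,"xyz":[8,0,0],"dr":[0,0,0]},
    {"jaw":1,"xyz":[0,0,0],"dr":[0,0,0]},
    {"jaw":1,"xyz":[0,0,0],"dr":[0,0,0]},
  ],
)

```text
clock: 18.65
eef_pos: [0.6069, 0.0693, 0.3378]
tcp_rot: [-2.568, 1.567, 0.214]
wrist_force: [-0.4, 0.1, -1.4]
width: 0.0116
```

```bash
python3 - <<'E'
from g import *
go(.6053,.0711,.328,69.65)
import cv2
for n in("scene","top"):
    c=ctrl.camera(n);im=c["image"][:,:,::-1]
    np.savez(f"{n}8.npz",**c)
    im=im[130:230,350:450] if n=="scene" else im[100:250,150:330]
    cv2.imwrite(f"pics/{n}8.png",cv2.resize(im,None,fx=6 if n=="scene" else 4,fy=6 if n=="scene" else 4,interpolation=2))
E
```

```text
t 18.65 pos [0.6069 0.0693 0.3378] F [-0.4  0.1 -1.4] w 0.0116 q [ 0.38  0.41 -0.12  0.   -1.03  0.83]
tool y yaw -110.6 zdir [-0.936  0.351 -0.003] xdir [ 0.003  0.001 -1.   ]
xyz mm [ 9.8 -1.1  2.1] dr [-0.004 -0.003  0.002] rows 1.0
```

View pics/scene8.png

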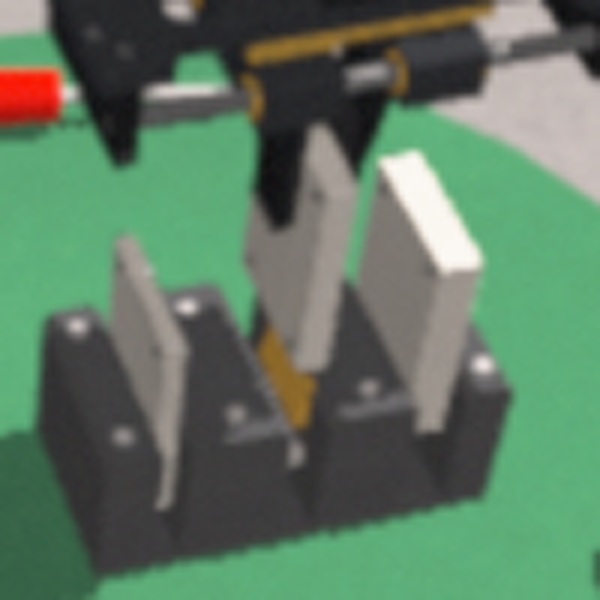

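```bash
python3 - <<'E'
from h import *
s=load("scene",8)
P=onplane(s,[[399.6,190.9],[404.4,191.1]],.0995)
u=np.array([.3477,.9376]);x=np.array([.9376,-.3477])
m=np.array([.61506,.09592])-.025*u
for p in P: q=p[:2]-m;print(p.round(4),"stand x,y",(q@x*1000).round(1),(q@u*1000).round(1))
E
```

```text
[0.6327 0.0565 0.0995] stand x,y 30.3 -5.8
[0.6391 0.0647 0.0995] stand x,y 33.4 4.1
```

>>> step_arm(
  deltas=[
    {"jaw":1,"xyz":[2,-0.8,2],"dr":[-0.004,-0.003,0.002]},
    {"jaw":1,"xyz":[5,0,0],"dr":[0,0,0]},
    {"jaw":1,"xyz":[4,0,0],"dr":[0,0,0]},
    {"jaw":1,"xyz":[0,0,0],"dr":[0,0,0]},
  ],
)

```text
clock: 19.08
eef_pos: [0.6054, 0.0713, 0.3283]
tcp_rot: [-2.434, 1.567, 0.353]
wrist_force: [-0.6, 0.4, -2.0]
width: 0.0111
```

```bash
python3 - <<'E'
from g import *
go(.6053,.0711,.316,69.65)
E
```

```text
t 19.08 pos [0.6054 0.0713 0.3283] F [-0.6  0.4 -2. ] w 0.0111 q [ 0.38  0.42 -0.14  0.   -1.01  0.83]
tool y yaw -110.3 zdir [-0.938  0.347 -0.003] xdir [ 0.004  0.001 -1.   ]
xyz mm [12.3  0.2  0.1] dr [ 0.001 -0.003  0.003] rows 1.0
```

>>> step_arm(
  deltas=[
    {"jaw":1,"xyz":[4,0,0],"dr":[0,-0.003,0.003]},
    {"jaw":1,"xyz":[4,0,0],"dr":[0,0,0]},
    {"jaw":1,"xyz":[2,0,0],"dr":[0,0,0]},
    {"jaw":1,"xyz":[0.8,0,0],"dr":[0,0,0]},
    {"jaw":1,"xyz":[0.8,0,0],"dr":[0,0,0]},
    {"jaw":1,"xyz":[0.8,0,0],"dr":[0,0,0]},
    {"jaw":1,"xyz":[0.8,0,0],"dr":[0,0,0]},
  ],
)

```text
clock: 19.67
eef_pos: [0.6055, 0.0714, 0.3135]
tcp_rot: [1.305, 1.57, -2.19]
wrist_force: [0.2, 1.3, -0.9]
width: 0.0119
```

>>> step_arm(
  deltas=[
    {"jaw":1,"xyz":[0.8,0,0],"dr":[0,0,0]},
    {"jaw":1,"xyz":[0.8,0,0],"dr":[0,0,0]},
    {"jaw":1,"xyz":[0.8,0,0],"dr":[0,0,0]},
    {"jaw":1,"xyz":[0.8,0,0],"dr":[0,0,0]},
    {"jaw":1,"xyz":[0.8,0,0],"dr":[0,0,0]},
    {"jaw":1,"xyz":[0.8,0,0],"dr":[0,0,0]},
  ],
)

```text
clock: 20.17
eef_pos: [0.6057, 0.0714, 0.3087]
tcp_rot: [2.612, 1.57, -0.883]
wrist_force: [-0.2, 0.1, -1.4]
width: 0.012
```

```bash
python3 - <<'E'
from g import *
go(.6053,.0711,.316,69.65)
E
```

```text
t 20.17 pos [0.6057 0.0714 0.3087] F [-0.2  0.1 -1.4] w 0.012 q [ 0.38  0.44 -0.16  0.   -0.97  0.83]
tool y yaw -110.3 zdir [-0.938  0.347 -0.001] xdir [ 0.    -0.001 -1.   ]
xyz mm [-7.3  0.4  0.2] dr [ 0.001 -0.001 -0.   ] rows 1.0
```

Depth is now about 7.7 mm, with no side load. I'll continue.

>>> step_arm(
  deltas=[
    {"jaw":1,"xyz":[0.8,0,0],"dr":[0,0,0]},
    {"jaw":1,"xyz":[0.8,0,0],"dr":[0,0,0]},
    {"jaw":1,"xyz":[0.8,0,0],"dr":[0,0,0]},
    {"jaw":1,"xyz":[0.8,0,0],"dr":[0,0,0]},
    {"jaw":1,"xyz":[0.8,0,0],"dr":[0,0,0]},
    {"jaw":1,"xyz":[0.8,0,0],"dr":[0,0,0]},
    {"jaw":1,"xyz":[0.8,0,0],"dr":[0,0,0]},
    {"jaw":1,"xyz":[0.8,0,0],"dr":[0,0,0]},
  ],
)

```text
clock: 20.83
eef_pos: [0.6054, 0.0706, 0.3021]
tcp_rot: [1.59, 1.568, -1.906]
wrist_force: [0.1, -1.4, -0.1]
width: 0.0116
```

>>> step_arm(
  deltas=[
    {"jaw":1,"xyz":[0.8,0,0],"dr":[0,0,0]},
    {"jaw":1,"xyz":[0.8,0,0],"dr":[0,0,0]},
    {"jaw":1,"xyz":[0.8,0,0],"dr":[0,0,0]},
    {"jaw":1,"xyz":[0.8,0,0],"dr":[0,0,0]},
    {"jaw":1,"xyz":[0.8,0,0],"dr":[0,0,0]},
    {"jaw":1,"xyz":[0.8,0,0],"dr":[0,0,0]},
    {"jaw":1,"xyz":[0.8,0,0],"dr":[0,0,0]},
    {"jaw":1,"xyz":[0.8,0,0],"dr":[0,0,0]},
  ],
)

```text
clock: 21.5
eef_pos: [0.6057, 0.0703, 0.2976]
tcp_rot: [2.334, 1.567, -1.161]
wrist_force: [-0.3, -0.9, 2.8]
width: 0.0119
```

```bash
python3 - <<'E'
from g import *
go(.6053,.0711,.29,69.65)
E
```

```text
t 21.5 pos [0.6057 0.0703 0.2976] F [-0.3 -0.9  2.8] w 0.0119 q [ 0.38  0.45 -0.18  0.   -0.94  0.83]
tool y yaw -110.2 zdir [-0.938  0.346 -0.003] xdir [ 0.001 -0.003 -1.   ]
xyz mm [ 7.6 -0.6  0.7] dr [ 0.002 -0.003 -0.003] rows 1.0
```

Depth ~19 mm, tracking like the first plate. Slower rows with frequent checks from here.

>>> step_arm(
  deltas=[
    {"jaw":1,"xyz":[0.8,0,0],"dr":[0,0,0]},
    {"jaw":1,"xyz":[0.8,0,0],"dr":[0,0,0]},
    {"jaw":1,"xyz":[0.8,0,0],"dr":[0,0,0]},
    {"jaw":1,"xyz":[0.7,0,0],"dr":[0,0,0]},
    {"jaw":1,"xyz":[0.7,0,0],"dr":[0,0,0]},
    {"jaw":1,"xyz":[0.7,0,0],"dr":[0,0,0]},
  ],
)

```text
clock: 22.0
eef_pos: [0.6061, 0.0702, 0.2932]
tcp_rot: [2.606, 1.566, -0.888]
wrist_force: [-0.2, -1.5, 1.5]
width: 0.0117
```

>>> step_arm(
  deltas=[
    {"jaw":1,"xyz":[0.7,0,0],"dr":[0,0,0]},
    {"jaw":1,"xyz":[0.7,0,0],"dr":[0,0,0]},
    {"jaw":1,"xyz":[0.7,0,0],"dr":[0,0,0]},
    {"jaw":1,"xyz":[0.7,0,0],"dr":[0,0,0]},
  ],
)

```text
clock: 22.33
eef_pos: [0.6061, 0.0701, 0.2895]
tcp_rot: [2.582, 1.566, -0.912]
wrist_force: [-1.1, -1.7, 2.2]
width: 0.0117
```

>>> step_arm(
  deltas=[
    {"jaw":1,"xyz":[0.7,0,0],"dr":[0,0,0]},
    {"jaw":1,"xyz":[0.7,0,0],"dr":[0,0,0]},
    {"jaw":1,"xyz":[0.7,0,0],"dr":[0,0,0]},
    {"jaw":1,"xyz":[0.7,0,0],"dr":[0,0,0]},
  ],
)

```text
clock: 22.67
eef_pos: [0.6062, 0.0701, 0.2862]
tcp_rot: [2.564, 1.566, -0.931]
wrist_force: [-0.8, -2.3, 1.5]
width: 0.0121
```

>>> step_arm(
  deltas=[
    {"jaw":1,"xyz":[0.7,0,0],"dr":[0,0,0]},
    {"jaw":1,"xyz":[0.7,0,0],"dr":[0,0,0]},
    {"jaw":1,"xyz":[0.7,0,0],"dr":[0,0,0]},
    {"jaw":1,"xyz":[0.7,0,0],"dr":[0,0,0]},
  ],
)

```text
clock: 23.0
eef_pos: [0.6062, 0.0701, 0.2831]
tcp_rot: [2.571, 1.566, -0.924]
wrist_force: [0.8, -1.4, 1.6]
width: 0.0117
```

>>> step_arm(
  deltas=[
    {"jaw":1,"xyz":[0.7,0,0],"dr":[0,0,0]},
    {"jaw":1,"xyz":[0.7,0,0],"dr":[0,0,0]},
    {"jaw":1,"xyz":[0.7,0,0],"dr":[0,0,0]},
    {"jaw":1,"xyz":[0.7,0,0],"dr":[0,0,0]},
  ],
)

```text
clock: 23.33
eef_pos: [0.6062, 0.07, 0.28]
tcp_rot: [2.589, 1.567, -0.906]
wrist_force: [-0.7, -1.6, 2.0]
width: 0.0118
```

>>> step_arm(
  deltas=[
    {"jaw":1,"xyz":[0.7,0,0],"dr":[0,0,0]},
    {"jaw":1,"xyz":[0.7,0,0],"dr":[0,0,0]},
    {"jaw":1,"xyz":[0.7,0,0],"dr":[0,0,0]},
    {"jaw":1,"xyz":[0.7,0,0],"dr":[0,0,0]},
  ],
)

```text
clock: 23.67
eef_pos: [0.6062, 0.0701, 0.2794]
tcp_rot: [2.597, 1.566, -0.897]
wrist_force: [-1.7, -0.6, 4.3]
width: 0.0119
```

>>> step_arm(
  deltas=[
    {"jaw":1,"xyz":[0.7,0,0],"dr":[0,0,0]},
    {"jaw":1,"xyz":[0.7,0,0],"dr":[0,0,0]},
    {"jaw":1,"xyz":[0.7,0,0],"dr":[0,0,0]},
    {"jaw":1,"xyz":[0.7,0,0],"dr":[0,0,0]},
  ],
)

```text
clock: 24.0
eef_pos: [0.606, 0.0702, 0.2793]
tcp_rot: [2.677, 1.565, -0.816]
wrist_force: [-1.6, -1.2, 5.3]
width: 0.0119
```

>>> step_arm(
  deltas=[
    {"jaw":1,"xyz":[0.7,0,0],"dr":[0,0,0]},
    {"jaw":1,"xyz":[0.7,0,0],"dr":[0,0,0]},
    {"jaw":1,"xyz":[0.7,0,0],"dr":[0,0,0]},
    {"jaw":1,"xyz":[0.7,0,0],"dr":[0,0,0]},
  ],
)

```text
clock: 24.33
eef_pos: [0.6059, 0.0702, 0.2794]
tcp_rot: [2.762, 1.564, -0.732]
wrist_force: [-1.6, -2.0, 5.5]
width: 0.0123
```

Hard stop at depth ~37 mm. Press up to about 11–13 N to confirm.

>>> step_arm(
  deltas=[
    {"jaw":1,"xyz":[1.0,0,0],"dr":[0,0,0]},
    {"jaw":1,"xyz":[1.0,0,0],"dr":[0,0,0]},
  ],
)

```text
clock: 24.5
eef_pos: [0.6058, 0.0703, 0.2793]
tcp_rot: [2.772, 1.564, -0.721]
wrist_force: [-2.9, -1.5, 6.8]
width: 0.0117
```

>>> step_arm(
  deltas=[
    {"jaw":1,"xyz":[1.5,0,0],"dr":[0,0,0]},
    {"jaw":1,"xyz":[1.5,0,0],"dr":[0,0,0]},
  ],
)

```text
clock: 24.67
eef_pos: [0.6057, 0.0704, 0.2793]
tcp_rot: [2.8, 1.563, -0.693]
wrist_force: [-2.0, -0.6, 9.3]
width: 0.0118
```

>>> step_arm(
  deltas=[
    {"jaw":1,"xyz":[0,0,0],"dr":[0,0,0]},
    {"jaw":0.65,"xyz":[0,0,0],"dr":[0,0,0]},
    {"jaw":0.65,"xyz":[0,0,0],"dr":[0,0,0]},
    {"jaw":0.65,"xyz":[0,0,0],"dr":[0,0,0]},
    {"jaw":0.65,"xyz":[0,0,0],"dr":[0,0,0]},
    {"jaw":0.65,"xyz":[0,0,0],"dr":[0,0,0]},
    {"jaw":0.65,"xyz":[0,0,0],"dr":[0,0,0]},
  ],
)

```text
clock: 25.25
eef_pos: [0.6058, 0.0716, 0.2779]
tcp_rot: [-3.066, 1.563, -0.276]
wrist_force: [0.5, -0.3, -0.5]
width: 0.0299
```

```bash
python3 - <<'E'
from g import *
go(.6053,.0711,.3,69.65)
E
```

```text
t 25.25 pos [0.6058 0.0716 0.2779] F [ 0.5 -0.3 -0.5] w 0.0299 q [ 0.38  0.47 -0.2   0.01 -0.89  0.83]
tool y yaw -110.1 zdir [-0.939  0.344 -0.008] xdir [ 0.007 -0.002 -1.   ]
xyz mm [-22.1   0.6   0.1] dr [ 0.004 -0.008  0.001] rows 1.0
```

>>> step_arm(
  deltas=[
    {"jaw":0.65,"xyz":[-8,0,0],"dr":[0,0,0]},
    {"jaw":0.65,"xyz":[-12,0,0],"dr":[0,0,0]},
    {"jaw":0.65,"xyz":[-15,0,0],"dr":[0,0,0]},
    {"jaw":0.65,"xyz":[-20,0,0],"dr":[0,0,0]},
    {"jaw":0.65,"xyz":[-25,0,0],"dr":[0,0,0]},
    {"jaw":0.65,"xyz":[-30,0,0],"dr":[0,0,0]},
    {"jaw":0.65,"xyz":[-30,0,0],"dr":[0,0,0]},
    {"jaw":0.65,"xyz":[-20,0,0],"dr":[0,0,0]},
  ],
)

```text
clock: 25.92
eef_pos: [0.6041, 0.0718, 0.4412]
tcp_rot: [1.197, 1.562, -2.297]
wrist_force: [0.0, 1.1, -0.8]
width: 0.0301
```

>>> step_arm(
  deltas=[
    {"jaw":0.65,"xyz":[0,0,30],"dr":[0,0,0]},
    {"jaw":0.65,"xyz":[0,0,30],"dr":[0,0,0]},
    {"jaw":0.65,"xyz":[0,0,30],"dr":[0,0,0]},
    {"jaw":0.65,"xyz":[0,0,30],"dr":[0,0,0]},
    {"jaw":0.65,"xyz":[0,0,20],"dr":[0,0,0]},
    {"jaw":0.65,"xyz":[0,0,0],"dr":[0,0,0]},
  ],
)

```text
clock: 26.42
eef_pos: [0.4687, 0.1202, 0.4514]
tcp_rot: [-2.724, 1.557, 0.063]
wrist_force: [-0.7, -0.2, -0.6]
width: 0.0305
```

```bash
python3 - <<'E'
from g import *
go(.6053,.0711,.3,69.65)
import cv2
for n in("scene","top"):
    c=ctrl.camera(n);im=c["image"][:,:,::-1]
    np.savez(f"{n}9.npz",**c)
    cv2.imwrite(f"pics/{n}9f.png",im)
    im=im[130:230,350:450] if n=="scene" else im[100:250,150:330]
    cv2.imwrite(f"pics/{n}9.png",cv2.resize(im,None,fx=6 if n=="scene" else 4,fy=6 if n=="scene" else 4,interpolation=2))
E
```

```text
t 26.42 pos [0.4687 0.1202 0.4514] F [-0.7 -0.2 -0.6] w 0.0305 q [ 0.59  0.11 -0.25  0.01 -1.2   0.62]
tool y yaw -110.3 zdir [-0.938  0.347 -0.013] xdir [ 0.014  0.001 -1.   ]
xyz mm [ 153.3   -0.6 -143.2] dr [ 0.    -0.013  0.006] rows 6.0
```

View pics/scene9.png

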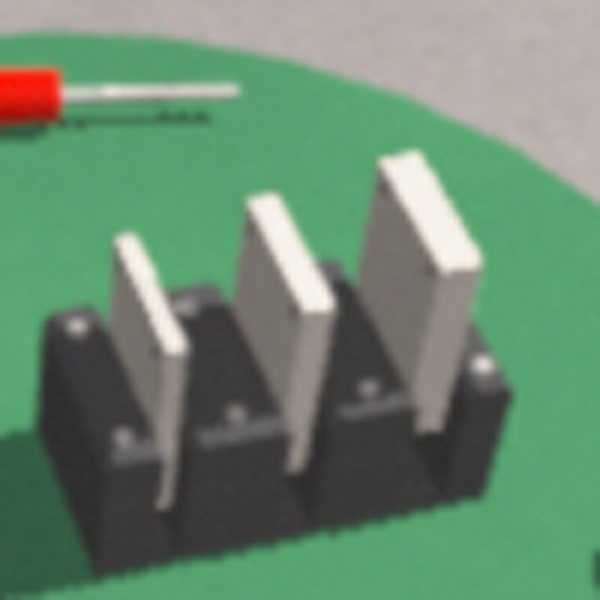

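View pics/top9f.png

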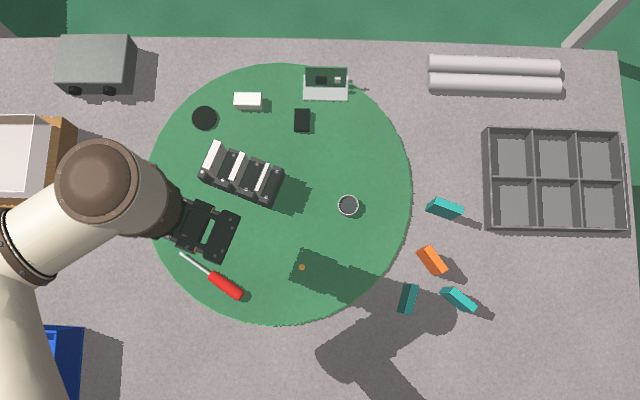

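```bash
python3 - <<'E'
from h import *
t,s=load("top",9),load("scene",9)
u=np.array([.3477,.9376]);x=np.array([.9376,-.3477])
def comps(c,x0,y0,x1,y1,th):
    f=8;g=cv2.resize(c["image"][y0:y1,x0:x1],None,fx=f,fy=f);h=cv2.cvtColor(g,cv2.COLOR_RGB2HSV)
    m=((h[...,2]>th)&(h[...,1]<60)).astype(np.uint8)
    for cn in cv2.findContours(m,cv2.RETR_EXTERNAL,cv2.CHAIN_APPROX_NONE)[0]:
        if cv2.contourArea(cn)/f/f<70: continue
        r=cv2.minAreaRect(cn);yield (np.r_[[r[0]],cv2.boxPoints(r)]+.5)/f-.5+[x0,y0]
A=sorted(comps(t,195,138,290,212,200),key=lambda b:b[0][0]);B=sorted(comps(s,350,130,440,225,200),key=lambda b:-b[0][0])
for a,b,z,m in zip(A,B,(.141,.131,.124),(52,0,-52)):
    P,g=tri(t,[a[0]],s,[b[0]]);v,uu=a[0].round().astype(int)[::-1];o,d=ray(t,[[uu,v]])
    Q=onplane(t,a,z);S=onplane(s,b,z)
    c0=np.array([.6056,.0719])+m/1000*u
    C=(Q[0]+S[0])[:2]/2-c0
    e=Q[1:]; L=max((e[1]-e[0],e[2]-e[1]),key=np.linalg.norm)
    print("tri",P.round(4),g.round(4),"depthz",(o+d*t["depth"][v,uu])[0].round(4),"off x,y mm",(C@x*1000).round(1),(C@u*1000).round(1),"yaw",np.degrees(np.arctan2(L[1],L[0])).round(1),"len",np.linalg.norm(L).round(4))
E
```

```text
tri [[0.6249 0.1179 0.1386]] [0.0023] depthz [0.6239 0.117  0.1388] off x,y mm 2.8 -3.1 yaw -19.9 len 0.0603
tri [[0.6053 0.0697 0.1284]] [0.0025] depthz [0.6033 0.0686 0.1304] off x,y mm 1.3 -3.0 yaw -19.9 len 0.0597
```

```bash
python3 -c "
from station import ctrl
print(ctrl.get_obs()['joint_velocities'].round(3));print(ctrl.close_job())"
```

```text
[-0.024  0.038  0.024  0.004  0.005  0.002]
the job is handed in; nothing more can be done
None
```

Both plates are in the stand, each released on its ledge, and the job is handed in at about 26.5 s. The hand-in reported no verdict.

- **16 mm plate:** it is in the wide slot. It hit a hard stop about 27 mm below the mouth and did not sink further as the push rose to about 11 N.
- **12 mm plate:** it is in the middle slot. It hit a hard stop about 37 mm below the mouth and held there at about 11 N.
- **Last pictures:** both plates stand upright with yaw within about 0.5° of the slots, and are centred along them to about 1–3 mm. The small plate and the bystanders look unmoved by eye, and the gripper is well clear.

**Disagreements:** the two-view and depth heights of the plate tops came out about 1–3 mm lower than the arm readings gave. The plates also appear about 3 mm towards -y, where 1.5 mm was expected against the wall. I put both down to the roughly 2 mm camera calibration, plus perhaps a slight lean well inside the limit. My automatic measurement of the small plate in the final pictures found no match, so it is judged by eye only.

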